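# Free the feed roller from its wedge cradle and stand it on end

### The job

Work the tight wooden wedge up out of the cradle with small alternating side pulls, without lifting the cradle off its bed, and lay the wedge flat on the bench clear of the cradle and the plate. Then take the feed roller out and set it gently upright on the ground steel plate, pinion end up, and let go; once it stands by itself, press lightly down on its top end with the closed fingertips to check that it does not rock, and leave it standing there. Leave the tin, the thread spool and the drive punch on the bench where they are.

Things in the scene. Friction and masses are not known exactly. Their poses are not given: they have to be found in the camera images.
- bed: Flat steel bed plate 156 x 118 x 6 mm screwed to the bench; the wooden cradle stands on it on dowels (can rise, cannot slide). Origin on the bench; its y centre is 12 mm to the +y side. x runs along the roller from pinion end to foot end, z up. Wood: near V saddle at x -66..-54, far clamp at x 43..63, to z 78 mm; back stop behind the wedge at y 34..60, to z 82 mm. The bench between cradle and robot (x 0.31 to 0.37 m, y 0.08 to 0.24 m) is bare.
- cradle (a joint): How far the wooden cradle (0.7 kg, with the roller 1.2 kg) has risen off its bed, in m: 0 = seated. The wedge is held by more friction than the cradle weighs: a straight pull lifts the cradle with it. While the wedge is being moved sideways it slides up easily.
- jaw (a joint): Sprung jaw between wedge and roller, in m: 0 = clamped, its lip over the roller's foot journal holds the roller down; 0.006 = open, roller free to lift straight up. It opens by itself (spring, about 25 N) as the wedge comes out.
- wedge_head (a point): Hardwood wedge standing in the far clamp, 108 mm tall, 28 mm wide along its x. This point is the middle of its thick head (15.5 mm thick along y, parallel sides), 85 mm above its tip and 23 mm below its top. z points from tip to head. Tip 9.5 mm thick, taper 0.12 on the -y side up to the head. Driven in 52 mm deep; free after 55 mm of rise. It can slide 5 mm either way along bed x.
- wedge_middle (a point): The same wedge: point half-way up it, 54 mm above the tip; same axes as the head point.
- roller_grip (a point): Fluted steel feed roller with a brass pinion, 130 mm long, 0.48 kg, lying along the cradle. This point is on its axis near the centre of mass, 66 mm from the foot, in the clear middle of the barrel (diameter 32 mm, 24 to 104 mm from the foot). z points from foot to pinion end. Pinion: diameter 45 mm, 104 to 116 mm from the foot.
- roller_foot (a point): Centre of the roller's flat foot: the end face of its plain journal (diameter 20 mm, 24 mm long) away from the pinion. z as roller_grip.
- roller_top (a point): Centre of the roller's other end face, on the pinion side (journal of diameter 20 mm, 14 mm long, past the pinion). z as roller_grip.
- plate_top (a point): Centre of the top of the ground steel plate, 104 x 104 mm, fixed, its top 16 mm above the bench. z up.
- tin: Green round tin, 65 mm diameter, 30 mm high, standing on the bench, origin under its centre. Leave it alone.
- spool: Standing spool of black thread, 44 x 69 x 62 mm, origin under its centre. Leave it alone.
- punch: Drive punch lying on the bench, 120 mm long, 20 mm thick, along its y, origin under its centre. Leave it alone.
Not all that is in view belongs to the job. What is shaped like the part that bears wedge_head but green is not meant.

How it is judged:
By the outcome, as a careful person would: the job done as asked, in the order asked, and still so for the second after the job is handed in, with the robot touching nothing.
It also fails if it takes over 72 s, if anything falls off the work surface, if the arm or the gripper's body presses on something with over 40 N, if the wrist force passes 120 N, or if a joint passes its speed limit or range.

### The arm

A 7-joint arm with a two-finger parallel gripper is mounted at the origin on the work surface; the furniture and walls round the work are solid. World frame = base frame: x ahead of the robot, y to its left, z up, the work surface at z = 0. Lengths are in m, angles in rad, forces in N, time in s.
With the tool pointing down it reaches from about 0.425 to 1.025 m from the base axis. Payload 9.4 kg.
Tool frame: the origin (TCP) lies midway between the tips of the shut fingers; the grasp point (between the pads) lies 19 mm behind it (bot.tcp_to_grasp is the distance from the TCP to the grasp point, in m); z points along the fingers, y is the line along which they close (so a half turn about z gives the same grasp; the last joint's range is limited). The gripper opens to 85 mm and grips with 20 to 120 N. Pads are 22 mm wide; open, the fingers measure 114 mm over their backs; the gripper's body (76 mm by 85 mm) begins 54 mm behind the grasp point. The pads swing forward as they close: fully open they stand 13 mm farther back than shut.
Start: joints at [1.07, 0.599, -0.003, 1.599, 0.002, 0.943, -0.08], TCP at [0.298, -0.661, 0.231] pointing down, gripper open.
Joint ranges: [-2.57, 2.57], [-0.35, 1.97], [-1.29, 1.29], [0.11, 2.56], [-1.05, 4.19], [0.11, 1.86], [-2.63, 2.63]. Speed limits (rad/s): [2.22, 2.22, 3.01, 3.01, 3.14, 3.14, 3.14].

### API

Orientations are given as [roll, pitch, yaw] about the fixed x, y, z axes, in that order (R = Rz(yaw) Ry(pitch) Rx(roll)).
In Python, from station import bot gives the robot as it stands. The module is installed in compiled form; this text tells all that it offers.
- The arm moves only by the shell command python3 -m inch 'ROWS' [OPENING] [FORCE]. ROWS is JSON, a list of rows, each a list of 6 numbers: the shift along the tool's x, y, z as a fraction of full scale, then the turn, a rotation vector about the tool's x, y, z as a fraction of full scale. A call has exactly 8 rows; each row is the pose to reach, as a shift and turn from the pose commanded when the call began, along the tool's axes at that moment; what a row does not reach only later rows make up. Full scale, the value 1, is 500 mm for a shift and 45 degrees for a turn. A row lasts 1/12 s, in which the tool goes at most 41.7 mm and 7.16 degrees, less where a joint would pass 70% of its speed; a pose out of reach is approached as far as the arm can. A call with a number of a shift or a turn outside -1 to 1 is refused whole. A call with a gripper value outside its range is refused whole. OPENING is the opening, from 0 (shut) to 1 (fully open), set as the call begins (- or left out, the last holds). The fingers move at their own pace and stop on an object; FORCE is the grip in N (left out, the last holds). Time passes only in rows, so rows that repeat a pose let the fingers close, or fill a call up. It gives the time, the measured TCP pose, the force, the opening and the grip force at its end, in the units of the state.
- bot.get_state(): the state, without advancing time (a new reading comes with each control period).
- bot.snapshot(name): name is "side" or "top"; returns the picture (400x640x3 uint8, red, green, blue); there is no depth.
- bot.calibration(name): a dict with "vertical_fov" (degrees; the focal length in pixels is half the picture's height over the tangent of half this angle, whatever the lens; pixels are square), "cx", "cy" (the principal point, pixels), "world_to_cam" (4x4, takes a point from world to camera coordinates). Camera axes: x right, y down, z forward; pixel columns grow to the right and rows downward; lengths in m; the calibration is good to about 2 mm. A picture is of the moment at which its call begins. calibration takes no time and is no camera call.
- bot.finish_job(): hands the job in; it is judged then, once.
The state is a dict: "time": time; "joints": joint angles; "dq": joint speeds; "joint_torque": joint torques, N m; "eef_pos": TCP position; "ee_rot": TCP orientation; "wrist_force": force on the tool from outside, world axes, zero at the start; "torque": the same for the moment, N m; "opening": finger opening in m; "finger_force": force on a finger pad.
Only numpy, scipy, OpenCV 4.12 (cv2) and the standard library are available. Lean on these libraries where they do the work, as an engineer would, in place of code of your own. Each camera call takes 0.05 s, during which the arm holds its last target. There are 200 camera calls.

## Working session

There is one attempt and no reset: what is moved stays moved. The work goes in short steps, Python scripts to look and compute and a shell command to move; the robot and the scene stay as the last step left them, time stands still between calls to the robot, and variables do not carry over. Pictures are saved under pics/ and viewed, at most 10 in all, crops included, and the job is handed in when it is done.

```bash
mkdir -p pics; python3 - <<'E'
from station import bot
import cv2,numpy as np
for n in("side","top"):
    im=bot.snapshot(n); cv2.imwrite(f"pics/{n}0.png",im[:,:,::-1])
    c=bot.calibration(n); print(n,c["vertical_fov"],c["cx"],c["cy"],np.round(c["world_to_cam"],4).tolist())
s=bot.get_state(); print(s)
E
```

```text
side 53.101985512341216 318.6118619866742 204.84706819913396 [[-0.9121, -0.41, -0.0061, 0.5674], [-0.2479, 0.5631, -0.7883, 0.1151], [0.3267, -0.7175, -0.6153, 0.8053], [0.0, 0.0, 0.0, 1.0]]
top 47.696413705523725 314.7885697058879 194.0838618502436 [[0.0127, -0.9998, -0.0122, 0.1422], [-0.992, -0.0111, -0.1261, 0.5591], [0.1259, 0.0137, -0.9919, 0.8766], [0.0, 0.0, 0.0, 1.0]]
{'time': 0.1, 'joints': array([ 1.07031045,  0.60003598, -0.00252619,  1.60003209,  0.00179925,
        0.94286497, -0.07980861]), 'dq': array([-0.00012722, -0.00149053,  0.00022683, -0.00143694, -0.00019356,
       -0.00088969,  0.00106617]), 'joint_torque': array([ 5.20344402e-03, -7.77987027e+01,  1.57003362e+00, -2.58626854e+01,
        1.27333883e-02,  5.46266310e-03,  2.78759723e-05]), 'eef_pos': array([ 0.29794708, -0.66051127,  0.2305165 ]), 'ee_rot': array([-3.14026100e+00,  1.34739169e-04,  4.23821204e-01]), 'wrist_force': array([ 0.20530183, -0.2671839 , -0.78728476]), 'torque': array([-0.02351176, -0.00998922,  0.00210208]), 'finger_force': 0.0, 'opening': 0.08526897371924638}
```

View pics/side0.png

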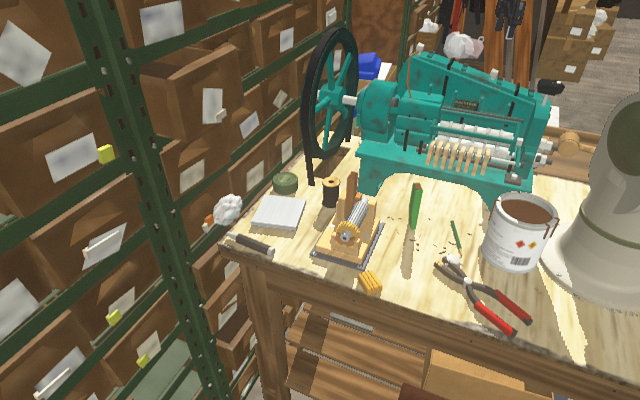

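View pics/top0.png

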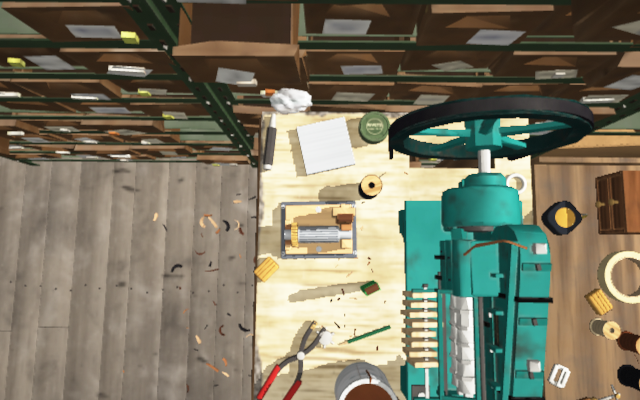

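```bash
python3 - <<'E'
import cv2,numpy as np
a=cv2.imread("pics/side0.png")[160:280,210:390]; b=cv2.imread("pics/top0.png")[100:300,250:420]
a=cv2.resize(a,(780,520),interpolation=cv2.INTER_CUBIC); b=cv2.resize(b,(510,600),interpolation=cv2.INTER_CUBIC)
cv2.imwrite("pics/a.png",a);cv2.imwrite("pics/b.png",b)
E
```

```text
(no output)
```

View pics/a.png

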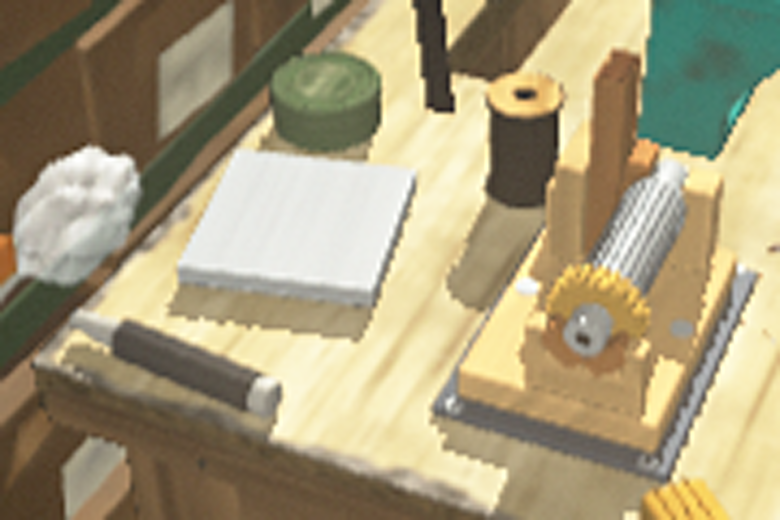

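View pics/b.png

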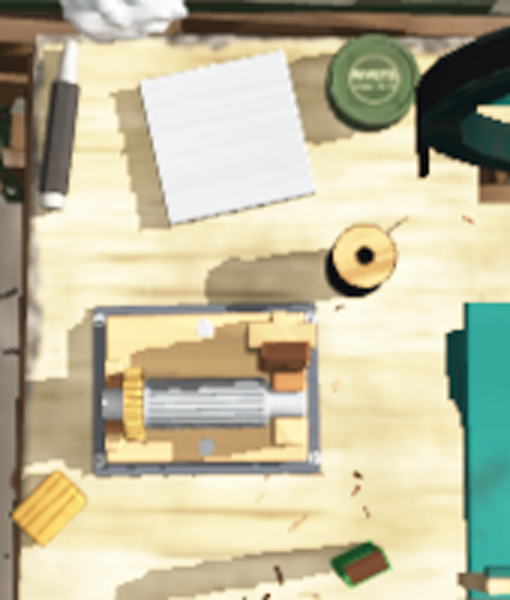

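```bash
cat > h.py <<'E'
from station import bot
import numpy as np,cv2
def ray(n,uv):
    c=bot.calibration(n);W=np.array(c["world_to_cam"]);f=200/np.tan(np.radians(c["vertical_fov"])/2)
    d=np.array([(uv[0]-c["cx"])/f,(uv[1]-c["cy"])/f,1]);R=W[:3,:3];return -R.T@W[:3,3],R.T@d
def onz(n,uv,z):
    o,d=ray(n,uv);return o+d*(z-o[2])/d[2]
def tri(us,ut):
    o1,d1=ray("side",us);o2,d2=ray("top",ut)
    t=np.linalg.lstsq(np.c_[d1,-d2],o2-o1,rcond=None)[0]
    p,q=o1+t[0]*d1,o2+t[1]*d2;return (p+q)/2,np.linalg.norm(p-q)
def proj(n,p):
    c=bot.calibration(n);W=np.array(c["world_to_cam"]);f=200/np.tan(np.radians(c["vertical_fov"])/2)
    q=W[:3,:3]@np.asarray(p)+W[:3,3];return np.array([c["cx"]+f*q[0]/q[2],c["cy"]+f*q[1]/q[2]])
E
python3 - <<'E'
from h import *
np.set_printoptions(precision=4,suppress=True)
T=lambda u,v:(250+(u+.5)/3-.5,100+(v+.5)/3-.5)
S=lambda u,v:(210+u/4.333-.4,160+v/4.333-.4)
print("cams",ray("side",(0,0))[0],ray("top",(0,0))[0])
def quad(name,l,z):
    p=np.array([onz("top",T(*q),z) for q in l]);print(name,p.mean(0),"edges",np.linalg.norm(np.roll(p,-1,0)-p,axis=1));
    e=p[1]-p[0]; e2=p[2]-p[3]; print("  dir01 deg",np.degrees(np.arctan2(*(e+e2)[1::-1])))
quad("bed",[(95,308),(318,306),(320,472),(95,474)],.006)
quad("plate",[(140,80),(285,50),(316,190),(172,224)],.016)
print([onz("side",S(*q),.016) for q in [(237,150),(416,170),(370,293),(178,270)]])
print("wedge top",tri(S(617,65),T(285,356)), onz("top",T(285,356),.134))
print("roller pin end tri",tri(S(590,328),T(110,404)))
for z in (.05,.06,.07): print(z,onz("top",T(104,404),z),onz("top",T(303,404),z))
print("tin",onz("top",T(373,80),.03),"spool",onz("top",T(364,257),.062),"punch",[onz("top",T(*q),.01) for q in((52,200),(70,45))])
print("green",onz("top",T(360,565),.1),"paper",onz("top",T(50,508),.01))
E
```

```text
cams [0.2829 0.7456 0.5897] [0.4424 0.1363 0.9418]
bed [0.4877 0.1404 0.006 ] edges [0.1546 0.1139 0.1536 0.1141]
  dir01 deg -88.7960004782468
plate [0.664  0.1275 0.016 ] edges [0.104  0.1022 0.1025 0.1049]
  dir01 deg -76.69334080800752
[array([0.7247, 0.0914, 0.016 ]), array([0.6253, 0.0679, 0.016 ]), array([0.6021, 0.1695, 0.016 ]), array([0.6999, 0.1932, 0.016 ])]
wedge top (array([0.5029, 0.0938, 0.1334]), np.float64(0.0020337208324323)) [0.5019 0.0935 0.134 ]
roller pin end tri (array([0.4739, 0.2021, 0.0668]), np.float64(0.001358207189484414))
0.05 [0.4752 0.2075 0.05  ] [0.4768 0.0772 0.05  ]
0.06 [0.4748 0.2067 0.06  ] [0.4764 0.0778 0.06  ]
0.07 [0.4744 0.2059 0.07  ] [0.476  0.0785 0.07  ]
tin [0.7007 0.0283 0.03  ] spool [0.5726 0.0384 0.062 ] punch [array([0.6182, 0.2501, 0.01  ]), array([0.7299, 0.2402, 0.01  ])]
green [0.3776 0.0456 0.1   ] paper [0.4058 0.2459 0.01  ]
```

```bash
python3 - <<'E'
from h import *
np.set_printoptions(precision=3,suppress=True)
for s,t in [((342,27),(490,98)),((405,60),(447,180)),((430,55),(480,175)),((555,90),(550,250)),((470,60),(510,300))]: print(tri(s,t))
print("pliers/tip",onz("top",(325,335),.01),onz("top",(315,322),.02),"green base",onz("side",(413,228),0),"edge L",onz("top",(258,300),0),onz("top",(256,360),0),"mach",onz("top",(400,203),0),onz("top",(400,203),.1))
print("side mach foot",onz("side",(372,195),0),onz("side",(530,190),0),"green top",tri((418,184),(371,288)))
E
```

```text
(array([ 0.625, -0.087,  0.369]), np.float64(0.03805597447191075))
(array([ 0.498, -0.041,  0.334]), np.float64(0.0864115504429574))
(array([ 0.481, -0.081,  0.341]), np.float64(0.13195684632172336))
(array([ 0.31 , -0.161,  0.292]), np.float64(0.28134753216450303))
(array([ 0.361, -0.122,  0.318]), np.float64(0.04085625956771582))
pliers/tip [0.277 0.125 0.01 ] [0.304 0.145 0.02 ] green base [0.37 0.05 0.  ] edge L [0.343 0.262 0.   ] [0.225 0.263 0.   ] mach [ 0.545 -0.029  0.   ] [ 0.534 -0.011  0.1  ]
side mach foot [ 0.492 -0.031  0.   ] [ 0.137 -0.21   0.   ] green top (array([0.378, 0.044, 0.114]), np.float64(0.0023505659961933945))
```

```bash
python3 -m inch '[[0,0,-0.08,0,0,0],[0,0,-0.16,0,0,0],[0,0,-0.24,0,0,0],[0,0,-0.32,0,0,0],[0,0,-0.4,0,0,0],[0,0,-0.48,0,0,0],[0,0,-0.56,0,0,0],[0,0,-0.6,0,0,0]]' 1 60; python3 -c "
from station import bot; print(bot.get_state()['joints'])"
```

```text
time: 0.77
eef_pos: [0.2981, -0.661, 0.5368]
ee_rot: [3.136, -0.0, 0.424]
wrist_force: [-0.7, -0.5, 0.7]
opening: 0.0857
finger_force: 0.0
[ 1.05671708  0.44545538  0.02179886  1.13491281 -0.00927998  1.55566621
 -0.07061728]
```

```bash
python3 -m inch '[[0.047,-0.064,0,0,0,0.1],[0.095,-0.129,0,0,0,0.2],[0.142,-0.193,0,0,0,0.3],[0.19,-0.257,0,0,0,0.4],[0.237,-0.322,0,0,0,0.518],[0.285,-0.386,0,0,0,0.518],[0.332,-0.45,0,0,0,0.518],[0.38,-0.515,0,0,0,0.518]]' 1 60; python3 -c "
from station import bot; print(bot.get_state()['joints'])"
```

```text
time: 1.43
eef_pos: [0.3652, -0.346, 0.5311]
ee_rot: [3.142, 0.0, 0.017]
wrist_force: [1.0, -0.4, 0.3]
opening: 0.0855
finger_force: 0.0
[ 0.67653208  0.09920933 -0.0353938   1.62949211  0.00379078  1.41321089
 -0.91321832]
```

```bash
python3 -m inch '[[0.025,-0.075,0,0,0,0],[0.05,-0.15,0,0,0,0],[0.075,-0.225,0,0,0,0],[0.1,-0.3,0,0,0,0],[0.125,-0.375,0,0,0,0],[0.15,-0.45,0,0,0,0],[0.175,-0.525,0,0,0,0],[0.2,-0.6,0,0,0,0]]'; python3 -m inch '[[0.02,-0.07,0,0,0,0],[0.04,-0.14,0,0,0,0],[0.06,-0.21,0,0,0,0],[0.074,-0.28,0.04,0,0.06,0],[0.074,-0.285,0.11,0,0.12,0],[0.074,-0.285,0.18,0,0.2,0],[0.074,-0.285,0.25,0,0.28,0],[0.074,-0.285,0.32,0,0.333,0]]'; python3 -c "
from station import bot; print(bot.get_state()['joints'])"
```

```text
time: 2.1
eef_pos: [0.4602, -0.0444, 0.5313]
ee_rot: [3.141, -0.0, 0.017]
wrist_force: [1.6, -0.7, -0.3]
opening: 0.0853
finger_force: 0.0
time: 2.77
eef_pos: [0.4937, 0.097, 0.3699]
ee_rot: [-3.141, -0.265, 0.018]
wrist_force: [0.3, 0.1, -0.9]
opening: 0.0855
finger_force: 0.0
[ 0.08187531  0.09836622 -0.48510102  2.06072921  0.20756077  0.75684854
 -2.08216935]
```

```bash
python3 -m inch '[[-0.02,0,0.07,0,0,0],[-0.04,0,0.14,0,0,0],[-0.06,0,0.22,0,0,0],[-0.08,0,0.3,0,0,0],[-0.104,0,0.386,0,0,0],[-0.104,0,0.386,0,0,0],[-0.104,0,0.386,0,0,0],[-0.104,0,0.386,0,0,0]]'; python3 - <<'E'
from station import bot
import cv2
from h import *
print(bot.get_state()['joints'])
for n in("side","top"):
    cv2.imwrite(f"pics/{n}1.png",bot.snapshot(n)[:,:,::-1])
a=cv2.imread("pics/side1.png")[100:300,210:450];b=cv2.imread("pics/top1.png")[100:300,250:420]
cv2.imwrite("pics/c.png",np.hstack([cv2.resize(a,(480,400)),cv2.resize(b,(340,400))])[:, :800])
E
```

```text
time: 3.43
eef_pos: [0.4951, 0.0976, 0.1726]
ee_rot: [3.141, -0.262, 0.018]
wrist_force: [-0.9, 0.5, -0.4]
opening: 0.0852
finger_force: 0.0
[-0.21436834  0.3678341  -0.19651457  2.33085525  0.68907551  0.26049085
 -2.59379635]
```

View pics/c.png

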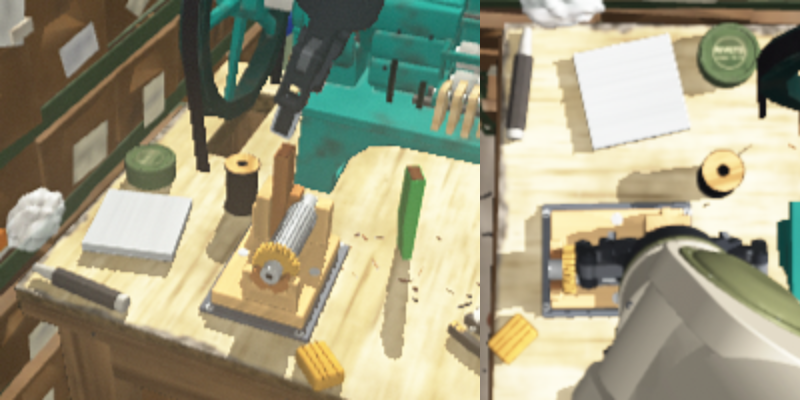

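```bash
python3 -m inch '[[0,0,-0.02,0,-0.1,0],[0,0,-0.03,0,-0.2,0],[0,0,-0.03,0,-0.333,0],[0,0,-0.03,0,-0.333,0],[0,0,-0.03,0,-0.333,0],[0,0,-0.03,0,-0.333,0],[0,0,-0.03,0,-0.333,0],[0,0,-0.03,0,-0.333,0]]'; for i in 1 2 3 4; do python3 -m inch '[[0,0,0,0,0,-0.14],[0,0,0,0,0,-0.28],[0,0,0,0,0,-0.42],[0,0,0,0,0,-0.56],[0,0,0,0,0,-0.7],[0,0,0,0,0,-0.84],[0,0,0,0,0,-1],[0,0,0,0,0,-1]]';done; python3 -c "
from station import bot; print(bot.get_state()['joints'])"
```

```text
time: 4.2
eef_pos: [0.4899, 0.0966, 0.1862]
ee_rot: [3.141, -0.001, 0.018]
wrist_force: [0.1, 0.4, 0.5]
opening: 0.0854
finger_force: 0.0
time: 4.87
eef_pos: [0.4901, 0.0969, 0.1858]
ee_rot: [3.141, 0.0, 0.809]
wrist_force: [-0.2, -0.0, -0.9]
opening: 0.0852
finger_force: 0.0
time: 5.53
eef_pos: [0.4902, 0.0968, 0.1856]
ee_rot: [-3.141, 0.0, 1.59]
wrist_force: [-0.1, 0.3, -0.9]
opening: 0.0855
finger_force: 0.0
time: 6.2
eef_pos: [0.4902, 0.0968, 0.1854]
ee_rot: [-3.141, -0.001, 2.373]
wrist_force: [-0.3, 0.1, -0.1]
opening: 0.0855
finger_force: 0.0
time: 6.87
eef_pos: [0.4903, 0.0968, 0.1856]
ee_rot: [-3.141, -0.001, -3.126]
wrist_force: [0.5, 0.6, -1.1]
opening: 0.0852
finger_force: 0.0
[ 0.50826748  0.70343871 -1.25648891  2.10744009  0.8377797   0.97494103
  0.36848767]
```

```bash
python3 -m inch '[[-0.025,-0.007,0,0,0,0],[-0.025,-0.007,0.03,0,0,0],[-0.025,-0.007,0.07,0,0,0],[-0.025,-0.007,0.11,0,0,0],[-0.025,-0.007,0.15,0,0,0],[-0.025,-0.007,0.181,0,0,0],[-0.025,-0.007,0.181,0,0,0],[-0.025,-0.007,0.181,0,0,0]]'; python3 -m inch '[[0,0,0,0,0,0],[0,0,0,0,0,0],[0,0,0,0,0,0],[0,0,0,0,0,0],[0,0,0,0,0,0],[0,0,0,0,0,0],[0,0,0,0,0,0],[0,0,0,0,0,0]]' 0.2 60;  python3 -c "
from station import bot; print(bot.get_state()['joints'])"
```

```text
time: 7.53
eef_pos: [0.5034, 0.0935, 0.0951]
ee_rot: [-3.141, -0.001, -3.129]
wrist_force: [-0.2, 0.1, -0.2]
opening: 0.0855
finger_force: 0.0
time: 8.2
eef_pos: [0.5036, 0.0924, 0.096]
ee_rot: [-3.139, 0.001, -3.125]
wrist_force: [-0.0, -3.0, 7.2]
opening: 0.0278
finger_force: 58.5
[ 0.41857925  0.8192932  -1.1145431   2.15513451  1.03416794  0.87167574
  0.23303071]
```

```bash
python3 -m inch '[[0,0.007,0,0,0,0],[0,-0.007,-0.001,0,0,0],[0,0.007,-0.0025,0,0,0],[0,-0.007,-0.004,0,0,0],[0,0.007,-0.0055,0,0,0],[0,-0.007,-0.007,0,0,0],[0,0.007,-0.0085,0,0,0],[0,0,-0.009,0,0,0]]' - 80; python3 - <<'E'
from station import bot
import cv2
from h import *
for n in("side",):
    cv2.imwrite(f"pics/{n}2.png",bot.snapshot(n)[:,:,::-1])
print(bot.get_state()["wrist_force"],bot.get_state()["eef_pos"])
E
```

```text
time: 8.87
eef_pos: [0.5035, 0.0934, 0.0996]
ee_rot: [-3.141, 0.0, -3.125]
wrist_force: [3.2, 7.6, -13.9]
opening: 0.0271
finger_force: 81.4
[  3.56159905   1.14128019 -12.41047781] [0.50347511 0.0933792  0.09948467]
```

```bash
cat > chk.py <<'E'
from station import bot
import cv2,numpy as np
s=bot.get_state(); im=bot.snapshot("side")[:,:,::-1]
g=lambda a:cv2.cvtColor(a,cv2.COLOR_BGR2GRAY).astype(np.float32)
r=cv2.imread("pics/side0.png")
for n,(y0,y1,x0,x1) in dict(pinion=(216,262,318,366),bed=(245,272,308,368),bench=(224,256,240,300)).items():
    w=cv2.createHanningWindow((x1-x0,y1-y0),cv2.CV_32F)
    print(n,np.round(cv2.phaseCorrelate(g(r)[y0:y1,x0:x1],g(np.ascontiguousarray(im))[y0:y1,x0:x1],w),2))
print(s["wrist_force"].round(1),s["eef_pos"].round(4),s["joints"].round(2),s["opening"])
E
python3 chk.py; python3 -m inch '[[0,0.008,0,0,0,0],[0,-0.008,0,0,0,0],[0,0.008,0,0,0,0],[0,-0.008,0,0,0,0],[0,0.008,-0.001,0,0,0],[0,-0.008,-0.002,0,0,0],[0,0.008,-0.003,0,0,0],[0,-0.008,-0.003,0,0,0]]' - 80;python3 chk.py
```

```text
time: 9.63
eef_pos: [0.5036, 0.0923, 0.1017]
ee_rot: [3.137, 0.001, -3.123]
wrist_force: [0.6, 21.6, -13.2]
opening: 0.027
finger_force: 83.4Traceback (most recent call last):
  File "chk.py", line 8, in <module>
    print(n,np.round(cv2.phaseCorrelate(g(r)[y0:y1,x0:x1],g(np.ascontiguousarray(im))[y0:y1,x0:x1],w),2))
            ~~~~~~~~^^^^^^^^^^^^^^^^^^^^^^^^^^^^^^^^^^^^^^^^^^^^^^^^^^^^^^^^^^^^^^^^^^^^^^^^^^^^^^^^^^^^
    return _wrapfunc(a, 'round', decimals=decimals, out=out)
    return _wrapit(obj, method, *args, **kwds)
    conv = _array_converter(obj)
ValueError: setting an array element with a sequence. The requested array has an inhomogeneous shape after 1 dimensions. The detected shape was (2,) + inhomogeneous part.
Traceback (most recent call last):
  File "chk.py", line 8, in <module>
    print(n,np.round(cv2.phaseCorrelate(g(r)[y0:y1,x0:x1],g(np.ascontiguousarray(im))[y0:y1,x0:x1],w),2))
            ~~~~~~~~^^^^^^^^^^^^^^^^^^^^^^^^^^^^^^^^^^^^^^^^^^^^^^^^^^^^^^^^^^^^^^^^^^^^^^^^^^^^^^^^^^^^
ValueError: setting an array element with a sequence. The requested array has an inhomogeneous shape after 1 dimensions. The detected shape was (2,) + inhomogeneous part.
```

```bash
sed -i 's/print(n,np.round(\(.*\),2))/p,q=\1; print(n,np.round(p,2),round(q,2))/' chk.py; python3 chk.py; python3 -m inch '[[0,0.014,0.003,0,0,0],[0,0.024,0.003,0,0,0],[0,0.024,0.003,0,0,0],[0,0.01,0.003,0,0,0],[0,-0.004,0.003,0,0,0],[0,-0.012,0.003,0,0,0],[0,-0.012,0.003,0,0,0],[0,-0.012,0.003,0,0,0]]' - 80;python3 chk.py
```

```text
pinion [ 0.03 -0.51] 0.78
bed [-0.09  0.44] 1.04
bench [0.   0.01] 0.99
[  3.9   8.8 -12.3] [0.5036 0.0922 0.1017] [ 0.43  0.81 -1.13  2.15  1.02  0.87  0.25] 0.02737316835146415
time: 10.4
eef_pos: [0.5037, 0.0902, 0.1012]
ee_rot: [3.129, 0.002, -3.122]
wrist_force: [-0.1, 17.5, -5.5]
opening: 0.0267
finger_force: 84.4
pinion [ 0.04 -0.1 ] 0.77
bed [-0.05  0.53] 0.98
bench [ 0.   -0.02] 0.99
[-0.1 17.5 -5.5] [0.5037 0.0902 0.1012] [ 0.44  0.81 -1.13  2.15  1.02  0.87  0.26] 0.02672182273240821
```

```bash
python3 -m inch '[[0,0.02,0,0,0,0],[0,0.04,-0.001,0,0,0],[0,0.044,-0.003,0,0,0],[0,0.044,-0.003,0,0,0],[0,0.02,-0.003,0,0,0],[0,0,-0.005,0,0,0],[0,-0.004,-0.007,0,0,0],[0,-0.004,-0.007,0,0,0]]';python3 chk.py; python3 -m inch '[[0,0.024,0,0,0,0],[0,0.044,-0.001,0,0,0],[0,0.048,-0.003,0,0,0],[0,0.048,-0.003,0,0,0],[0,0.024,-0.003,0,0,0],[0,0,-0.005,0,0,0],[0,0,-0.007,0,0,0],[0,0,-0.007,0,0,0]]';python3 chk.py
```

```text
time: 11.12
eef_pos: [0.5038, 0.087, 0.1042]
ee_rot: [3.13, 0.002, -3.122]
wrist_force: [1.6, 17.6, -13.0]
opening: 0.0267
finger_force: 83.6
pinion [-0.34 -0.24] 0.74
bed [0.08 0.42] 1.03
bench [-0.04 -0.  ] 0.99
[  1.6  17.6 -13. ] [0.5038 0.087  0.1042] [ 0.45  0.81 -1.13  2.15  1.01  0.87  0.27] 0.026654742039124105
time: 11.83
eef_pos: [0.5038, 0.0853, 0.1074]
ee_rot: [3.134, 0.001, -3.123]
wrist_force: [3.7, 11.8, -11.4]
opening: 0.0274
finger_force: 83.8
pinion [-0.28  0.02] 0.87
bed [-0.06  0.46] 0.96
bench [-0.03 -0.07] 1.0
[  3.7  11.8 -11.4] [0.5038 0.0853 0.1074] [ 0.45  0.81 -1.14  2.15  1.01  0.88  0.27] 0.027367305470445493
```

```bash
python3 - <<'E'
from h import *
im=bot.snapshot("side")[:,:,::-1]; r=cv2.imread("pics/side0.png")
f=lambda a:cv2.resize(np.ascontiguousarray(a[150:270,300:385]),(400,565),interpolation=cv2.INTER_CUBIC)
cv2.imwrite("pics/d.png",np.hstack([f(r),f(im)]))
E
```

```text
(no output)
```

View pics/d.png

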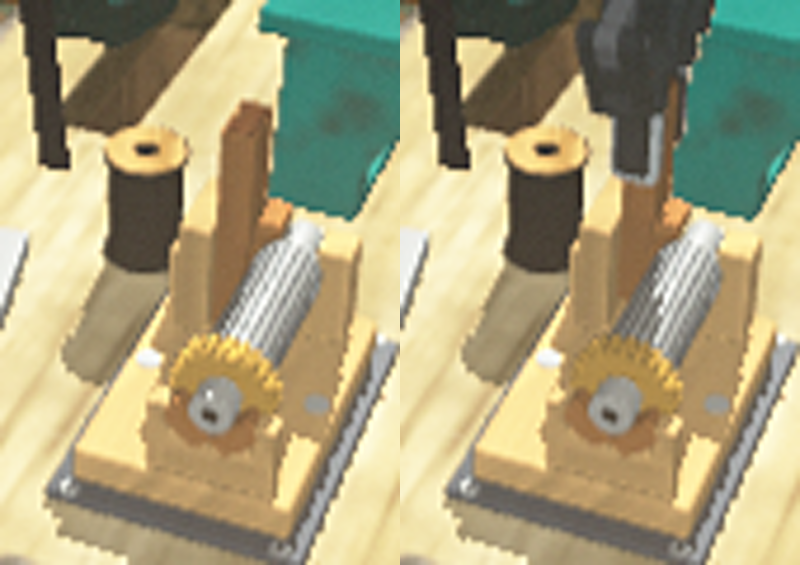

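```bash
python3 -m inch '[[0,0.024,0,0,0,0],[0,0.048,0,0,0,0],[0,0.052,-0.002,0,0,0],[0,0.052,-0.002,0,0,0],[0,0.028,-0.003,0,0,0],[0,0.004,-0.005,0,0,0],[0,0,-0.005,0,0,0],[0,0,-0.005,0,0,0]]';python3 chk.py; python3 -m inch '[[0,0.024,0,0,0,0],[0,0.048,-0.002,0,0,0],[0,0.052,-0.004,0,0,0],[0,0.052,-0.004,0,0,0],[0,0.052,-0.004,0,0,0],[0,0.052,-0.004,0,0,0],[0,0.052,-0.004,0,0,0],[0,0.052,-0.004,0,0,0]]';python3 chk.py
```

```text
time: 12.6
eef_pos: [0.5039, 0.0865, 0.1109]
ee_rot: [3.132, 0.002, -3.123]
wrist_force: [-0.5, 13.6, 1.7]
opening: 0.0269
finger_force: 85.7
pinion [-0.21  0.01] 0.8
bed [-0.01  0.57] 0.98
bench [-0.01 -0.04] 1.0
[-0.5 13.6  1.7] [0.5039 0.0865 0.1109] [ 0.46  0.8  -1.14  2.15  1.    0.88  0.28] 0.026918923418703614
time: 13.32
eef_pos: [0.5033, 0.1036, 0.1106]
ee_rot: [-3.134, -0.001, -3.127]
wrist_force: [6.2, -9.6, -5.9]
opening: 0.0272
finger_force: 85.0
pinion [-0.02  0.04] 0.71
bed [-0.04  0.61] 1.0
bench [-0.   -0.01] 1.01
[ 6.2 -9.6 -5.9] [0.5033 0.1036 0.1106] [ 0.41  0.8  -1.13  2.14  1.    0.9   0.24] 0.02716590951076666
```

```bash
python3 -m inch '[[0,-0.028,0,0,0,0],[0,-0.048,-0.002,0,0,0],[0,-0.05,-0.005,0,0,0],[0,-0.05,-0.005,0,0,0],[0,-0.024,-0.005,0,0,0],[0,-0.004,-0.007,0,0,0],[0,0,-0.01,0,0,0],[0,0,-0.01,0,0,0]]'; python3 -m inch '[[0,-0.028,0,0,0,0],[0,-0.048,-0.002,0,0,0],[0,-0.05,-0.005,0,0,0],[0,-0.05,-0.005,0,0,0],[0,-0.024,-0.005,0,0,0],[0,-0.004,-0.007,0,0,0],[0,0,-0.01,0,0,0],[0,0,-0.01,0,0,0]]';python3 chk.py
```

```text
time: 14.03
eef_pos: [0.5031, 0.1037, 0.1153]
ee_rot: [-3.133, -0.001, -3.126]
wrist_force: [6.8, -9.1, -13.6]
opening: 0.0273
finger_force: 84.3
time: 14.7
eef_pos: [0.5032, 0.1039, 0.1204]
ee_rot: [-3.133, -0.001, -3.126]
wrist_force: [7.0, -8.2, -12.7]
opening: 0.0266
finger_force: 84.3
pinion [ 0.06 -0.43] 0.75
bed [0.02 0.55] 0.99
bench [-0.02 -0.02] 1.0
[  7.   -8.2 -12.7] [0.5032 0.1039 0.1204] [ 0.42  0.79 -1.15  2.13  0.97  0.91  0.26] 0.026616919058921443
```

```bash
for i in 1 2 3; do python3 -m inch '[[0,-0.028,0.002,0,0,0],[0,-0.048,-0.001,0,0,0],[0,-0.052,-0.005,0,0,0],[0,-0.052,-0.003,0,0,0],[0,-0.024,-0.002,0,0,0],[0,-0.004,-0.005,0,0,0],[0,0,-0.008,0,0,0],[0,0,-0.006,0,0,0]]'; done;python3 chk.py
```

```text
time: 15.42
eef_pos: [0.5033, 0.1043, 0.1241]
ee_rot: [-3.134, -0.0, -3.126]
wrist_force: [1.6, -11.8, 13.9]
opening: 0.0269
finger_force: 87.4
time: 16.08
eef_pos: [0.5033, 0.1043, 0.127]
ee_rot: [-3.134, -0.0, -3.126]
wrist_force: [3.8, -10.8, 12.7]
opening: 0.0268
finger_force: 87.3
time: 16.75
eef_pos: [0.5033, 0.1044, 0.13]
ee_rot: [-3.134, -0.0, -3.126]
wrist_force: [2.7, -11.1, 12.8]
opening: 0.0272
finger_force: 87.3
pinion [-0.11 -0.11] 0.92
bed [-0.02  0.57] 0.98
bench [-0.01 -0.03] 0.99
[  2.7 -11.1  12.8] [0.5033 0.1044 0.13  ] [ 0.42  0.78 -1.16  2.13  0.95  0.92  0.28] 0.027211935555739707
```

```bash
for i in 1 2 3; do python3 -m inch '[[0,-0.028,0.0,0,0,0],[0,-0.048,-0.002,0,0,0],[0,-0.052,-0.0055,0,0,0],[0,-0.052,-0.0045,0,0,0],[0,-0.024,-0.0045,0,0,0],[0,-0.004,-0.0065,0,0,0],[0,0,-0.01,0,0,0],[0,0,-0.009,0,0,0]]'; done;python3 chk.py
```

```text
time: 17.47
eef_pos: [0.5031, 0.1043, 0.1341]
ee_rot: [-3.134, -0.001, -3.126]
wrist_force: [4.6, -10.0, 4.5]
opening: 0.027
finger_force: 86.3
time: 18.13
eef_pos: [0.503, 0.1041, 0.1385]
ee_rot: [-3.134, -0.001, -3.126]
wrist_force: [4.5, -9.5, 1.5]
opening: 0.0271
finger_force: 85.8
time: 18.8
eef_pos: [0.5029, 0.1041, 0.1429]
ee_rot: [-3.134, -0.001, -3.126]
wrist_force: [5.2, -8.8, -5.0]
opening: 0.027
finger_force: 85.0
pinion [-0.07 -0.15] 0.93
bed [-0.03  0.5 ] 1.01
bench [-0.05 -0.02] 0.99
[ 5.2 -8.8 -5. ] [0.5029 0.1041 0.1429] [ 0.44  0.76 -1.17  2.12  0.92  0.93  0.3 ] 0.02701814695714612
```

```bash
for i in 1 2 3; do python3 -m inch '[[0,-0.028,0.0,0,0,0],[0,-0.048,-0.002,0,0,0],[0,-0.052,-0.0055,0,0,0],[0,-0.052,-0.0045,0,0,0],[0,-0.024,-0.0045,0,0,0],[0,-0.004,-0.0065,0,0,0],[0,0,-0.01,0,0,0],[0,0,-0.009,0,0,0]]'; done;python3 chk.py;  python3 - <<'E'
from h import *
im=bot.snapshot("side")[:,:,::-1]; r=cv2.imread("pics/side0.png")
f=lambda a:cv2.resize(np.ascontiguousarray(a[120:270,300:385]),(340,600),interpolation=cv2.INTER_CUBIC)
cv2.imwrite("pics/e.png",np.hstack([f(r),f(im)]))
E
```

```text
time: 19.52
eef_pos: [0.5032, 0.1054, 0.1482]
ee_rot: [-3.136, -0.0, -3.125]
wrist_force: [2.6, -6.9, 6.4]
opening: 0.0268
finger_force: 86.3
time: 20.18
eef_pos: [0.5029, 0.1084, 0.1534]
ee_rot: [-3.142, 0.001, -3.123]
wrist_force: [0.8, -0.2, 0.8]
opening: 0.0265
finger_force: 85.6
time: 20.85
eef_pos: [0.5028, 0.1087, 0.1578]
ee_rot: [3.141, 0.0, -3.123]
wrist_force: [-0.8, -0.2, -1.5]
opening: 0.0271
finger_force: 85.5
pinion [0.03 0.01] 0.95
bed [0.04 0.51] 1.0
bench [ 0.   -0.05] 0.99
[-0.8 -0.2 -1.5] [0.5028 0.1087 0.1578] [ 0.44  0.74 -1.19  2.1   0.89  0.94  0.33] 0.027102833830656647
```

View pics/e.png

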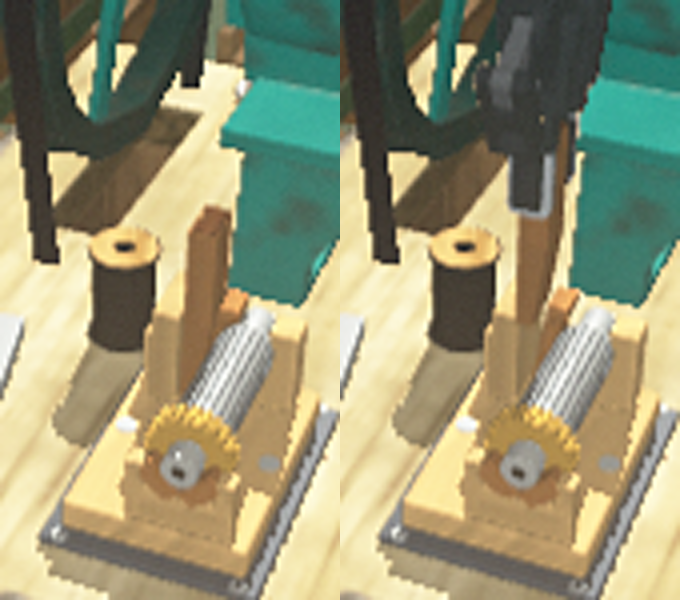

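```bash
python3 -m inch '[[0,0,-0.05,0,0,0],[0,0,-0.11,0,0,0],[0,0,-0.16,0,0,0],[0.057,0.033,-0.16,0,0.155,0],[0.114,0.065,-0.16,0,0.31,0],[0.171,0.097,-0.16,0,0.465,0],[0.229,0.13,-0.16,0,0.62,0],[0.286,0.162,-0.16,0,0.778,0]]'; python3 -m inch '[[0,0,0,0,0,0],[0,0,0,0,0,0],[0,0,0,0,0,0],[0,0,0,0,0,0],[0,0,0,0,0,0],[0,0,0,0,0,0],[0,0,0,0,0,0],[0,0,0,0,0,0]]';python3 chk.py; python3 - <<'E'
from h import *
im=bot.snapshot("side")[:,:,::-1]
cv2.imwrite("pics/f.png",cv2.resize(np.ascontiguousarray(im[60:310,250:500]),(600,600),interpolation=cv2.INTER_CUBIC))
E
```

```text
time: 21.62
eef_pos: [0.3579, 0.1864, 0.2381]
ee_rot: [-3.141, -0.616, -3.126]
wrist_force: [0.8, 0.6, -0.2]
opening: 0.027
finger_force: 85.4
time: 22.28
eef_pos: [0.3588, 0.1857, 0.2376]
ee_rot: [-3.141, -0.61, -3.125]
wrist_force: [0.2, 0.1, 0.2]
opening: 0.0268
finger_force: 85.4
pinion [-0.08 -0.02] 1.0
bed [0.   0.45] 1.0
bench [-0.05 -0.04] 1.0
[0.2 0.1 0.2] [0.3588 0.1857 0.2376] [ 0.32  0.8  -1.24  1.95  0.28  1.32  0.5 ] 0.026846864428870163
```

View pics/f.png

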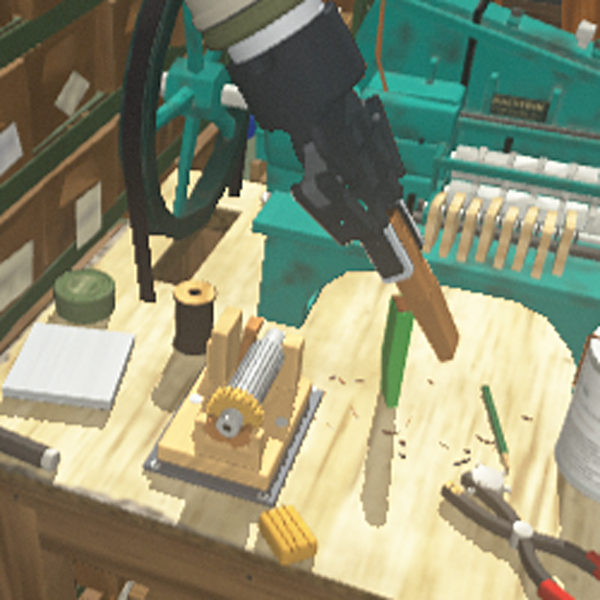

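```bash
python3 - <<'E'
from h import *
np.set_printoptions(precision=3,suppress=True)
C=lambda u,v:(250+u/2.4,60+v/2.4)
o,d=ray("side",C(446,358)); print("tip",o+d*(.186-o[1])/d[1])
for p in [(445,490),(470,475),(500,475),(522,532),(550,595),(610,570)]: print("pl",onz("side",C(*p),.01))
print("yellow",[onz("side",C(*p),.0) for p in[(262,515),(285,560),(316,550)]])
s=bot.get_state();print(s["eef_pos"])
E
```

```text
tip [0.321 0.186 0.169]
pl [0.302 0.15  0.01 ]
pl [0.286 0.125 0.01 ]
pl [0.263 0.115 0.01 ]
pl [0.238 0.171 0.01 ]
pl [0.21  0.225 0.01 ]
pl [0.172 0.183 0.01 ]
yellow [array([0.433, 0.228, 0.   ]), array([0.401, 0.265, 0.   ]), array([0.382, 0.246, 0.   ])]
[0.359 0.186 0.237]
```

```bash
python3 -m inch '[[-0.03,0,0.06,0,0,0],[-0.06,0,0.12,0,0,0],[-0.09,0,0.18,0,0,0],[-0.12,0,0.24,0,0,0],[-0.149,0,0.294,0,0,0],[-0.149,0,0.294,0,0,0],[-0.149,0,0.294,0,0,0],[-0.149,0,0.294,0,0,0]]'; python3 - <<'E'
from h import *
im=bot.snapshot("side")[:,:,::-1]
cv2.imwrite("pics/g.png",cv2.resize(np.ascontiguousarray(im[110:310,270:470]),(500,500),interpolation=cv2.INTER_CUBIC))
E
```

```text
time: 23.05
eef_pos: [0.3358, 0.1863, 0.0756]
ee_rot: [3.14, -0.611, -3.124]
wrist_force: [0.1, 0.8, -0.1]
opening: 0.0269
finger_force: 85.4
```

View pics/g.png

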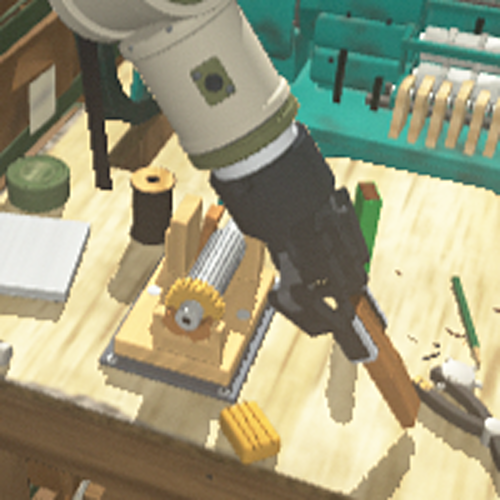

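```bash
python3 -m inch '[[0,0,0.006,0,0,0],[0,0,0.006,0,0,0],[0,0,0.006,0,0,0],[0,0,0.006,0,0,0],[0,0,0.006,0,0,0],[0,0,0.006,0,0,0],[0,0,0.006,0,0,0],[0,0,0.006,0,0,0]]' 0.5 20; python3 - <<'E'
from h import *
im=bot.snapshot("side")[:,:,::-1]
t=bot.snapshot("top")[:,:,::-1]
cv2.imwrite("pics/h.png",np.hstack([cv2.resize(np.ascontiguousarray(im[150:310,290:470]),(450,400),interpolation=cv2.INTER_CUBIC),cv2.resize(np.ascontiguousarray(t[200:360,250:390]),(350,400))]))
E
```

```text
time: 23.77
eef_pos: [0.3336, 0.1855, 0.0718]
ee_rot: [3.142, -0.611, -3.125]
wrist_force: [0.4, -0.6, 0.5]
opening: 0.0427
finger_force: 0.0
```

View pics/h.png

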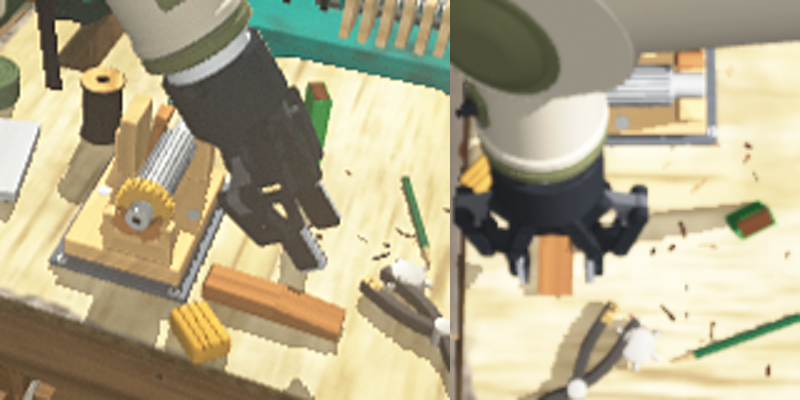

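```bash
cat > fk.py <<'E'
import numpy as np
from scipy.spatial.transform import Rotation as R
from scipy.optimize import least_squares
lo=np.array([-2.57,-.35,-1.29,.11,-1.05,.11,-2.63]);hi=np.array([2.57,1.97,1.29,2.56,4.19,1.86,2.63])
D=[([1.07031,.60004,-.00253,1.60003,.0018,.94286,-.07981],[.29795,-.66051,.23052],[-3.14026,.0001,.42382]),
([1.05672,.44546,.0218,1.13491,-.00928,1.55567,-.07062],[.2981,-.661,.5368],[3.136,0,.424]),
([.67653,.09921,-.03539,1.62949,.00379,1.41321,-.91322],[.3652,-.346,.5311],[3.142,0,.017]),
([.08188,.09837,-.4851,2.06073,.20756,.75685,-2.08217],[.4937,.097,.3699],[-3.141,-.265,.018]),
([-.21437,.36783,-.19651,2.33086,.68908,.26049,-2.5938],[.4951,.0976,.1726],[3.141,-.262,.018]),
([.50827,.70344,-1.25649,2.10744,.83778,.97494,.36849],[.4903,.0968,.1856],[-3.141,-.001,-3.126]),
([.32,.8,-1.24,1.95,.28,1.32,.5],[.3588,.1857,.2376],[-3.141,-.61,-3.125])]
def fk(q,p,s):
    r=lambda ax,t:R.from_euler(ax,t)
    d1,a,b,d7,c1,c7=p
    M=r('z',s[0]*q[0]+c1);x=np.array([0,0,d1]);M=M*r('y',q[1])*r('z',s[1]*q[2])
    x=x+M.apply([0,0,a]);M=M*r('y',q[3])*r('z',s[2]*q[4]);x=x+M.apply([0,0,b])
    M=M*r('y',q[5])*r('z',s[3]*q[6]+c7);return x+M.apply([0,0,d7]),M
def res(p,s):
    o=[]
    for q,x,e in D:
        X,M=fk(q,p,s);o+=list(X-x)+list(.2*(M.inv()*R.from_euler('xyz',e)).as_rotvec())
    return np.array(o)
def fit():
    best=None
    for s in np.array(np.meshgrid([-1],[1,-1],[1,-1],[1,-1])).reshape(4,-1).T:
      for c7 in(0,3.14,1.57,-1.57):
        f=least_squares(res,[.36,.64,.45,.4,-.09,c7],args=(s,))
        if best is None or f.cost<best[0]:best=(f.cost,f.x,s)
    return best
def ik(x,M,P,S,n=40,seed0=None,free=None):
    rng=np.random.default_rng(0);sols=[]
    for i in range(n):
        q0=rng.uniform(lo,hi) if seed0 is None or i else seed0
        g=lambda q:(lambda X,m:np.r_[X-x,.2*(m.inv()*M).as_rotvec(),1e-3*(q-(lo+hi)/2)/(hi-lo)])(*fk(q,P,S))
        f=least_squares(g,np.clip(q0,lo+.02,hi-.02),bounds=(lo+.01,hi-.01))
        if np.linalg.norm(f.fun[:6])<2e-3:sols.append((f.cost,f.x))
    return sorted(sols,key=lambda t:t[0])
E
python3 - <<'E'
from fk import *
c,p,s=fit();print(c,p.round(4),s,abs(res(p,s)).max())
np.savez("m.npz",p=p,s=s)
from h import bot,onz
print("wedge head end",onz("side",(290+205/2.5,150+285/2.5),.0),onz("side",(290+222/2.5,150+265/2.5),.015),"tip",onz("side",(290+332/2.5,150+352/2.5),0))
print(bot.get_state()["joints"])
E
```

```text
0.0006772155941457931 [ 0.2896  0.6477  0.44    0.3403 -0.0894  1.4843] [-1 -1 -1 -1] 0.015007080636352615
wedge head end [0.41847111 0.19106858 0.        ] [0.40945817 0.17876848 0.015     ] tip [0.30995509 0.21809721 0.        ]
[ 0.20929813  0.99886826 -1.06846516  2.09497168  0.48788867  1.02350867
  0.40972446]
```

```bash
cat > plan.py <<'E'
from fk import *
m=np.load("m.npz");P,S=m["p"],m["s"]
u=np.array([-.0157,1,0]);Z=np.array([0,0,1.])
def mat(tz,ty):return R.from_matrix(np.c_[np.cross(ty,tz),ty,tz])
def grasp(al,sg):
    n=-Z;return mat(np.cos(al)*n-np.sin(al)*u,sg*np.cross(n,u))
def place(al,sg,ph):
    h=np.array([np.cos(ph),np.sin(ph),0]);return mat(np.cos(al)*h-np.sin(al)*Z,sg*np.cross(h,Z))
def loc(q,x,M):
    g=lambda v:(lambda X,mm:np.r_[X-x,.2*(mm.inv()*M).as_rotvec(),2e-3*(v-q),2e-3*((v-(lo+hi)/2)/(hi-lo))**3])(*fk(v,P,S))
    f=least_squares(g,np.clip(q,lo+.01,hi-.01),bounds=(lo,hi));return f.x,np.linalg.norm(f.fun[:6])
pl=np.array([.6635,.129,.082]);gr=np.array([.4757,.143,.066])
tcp=lambda pt,M:pt+M.apply([0,0,.019])
E
python3 - <<'E'
from plan import *
q0=np.array([.209,.999,-1.068,2.095,.488,1.0235,.41])
for al in np.radians([25,35]):
  for sg in(1,-1):
    G=grasp(al,sg);sol=ik(tcp(gr,G),G,P,S,n=12,seed0=q0)
    print("al",np.degrees(al).round(),sg,"grasp",len(sol),sol[0][1].round(2) if sol else None)
    for ph in np.radians([-150,-120,-90,-60,-30,0,30]):
        M=place(al,sg,ph);s=ik(tcp(pl,M),M,P,S,n=12)
        if s:
            w=tcp(pl,M)-M.apply([0,0,P[3]]);print("   ph",np.degrees(ph).round(),len(s),s[0][1].round(2),"wrist",w.round(2))
E
```

```text
al 25.0 1 grasp 8 [-0.46  0.73 -0.24  2.14  0.84  0.74 -1.4 ]
   ph -120.0 4 [-0.55  1.17  0.05  1.23  0.53  1.75  1.92] wrist [0.81 0.38 0.22]
   ph -90.0 4 [-0.69  1.07  0.06  1.56  0.85  1.41  1.95] wrist [0.66 0.42 0.22]
   ph -60.0 2 [-0.75  0.99  0.04  1.92  1.34  1.14  1.74] wrist [0.52 0.38 0.22]
   ph -30.0 3 [-0.77  0.97  0.13  2.26  2.08  1.08  1.34] wrist [0.41 0.27 0.22]
   ph 0.0 3 [-0.57  1.03  0.22  2.49  2.9   1.43  1.18] wrist [0.37 0.13 0.22]
   ph 30.0 2 [ 0.03  1.01 -0.12  2.45  3.62  1.36  1.74] wrist [ 0.41 -0.02  0.22]
al 25.0 -1 grasp 3 [-0.3   0.77 -0.48  2.14  0.97  0.87  1.59]
   ph -120.0 7 [-0.64  1.18  0.25  1.23  0.41  1.69 -1.11] wrist [0.81 0.38 0.22]
   ph -90.0 8 [-0.78  1.08  0.23  1.56  0.74  1.32 -1.11] wrist [0.66 0.42 0.22]
   ph -60.0 8 [-0.79  0.99  0.1   1.92  1.32  1.1  -1.38] wrist [0.52 0.38 0.22]
   ph -30.0 8 [-0.68  0.97 -0.    2.26  2.06  1.18 -1.74] wrist [0.41 0.27 0.22]
   ph 0.0 6 [-0.34  1.02 -0.12  2.49  2.81  1.51 -1.68] wrist [0.37 0.13 0.22]
   ph 30.0 4 [ 0.27  1.07 -0.48  2.45  3.49  1.22 -1.09] wrist [ 0.41 -0.02  0.22]
a
[... 561 characters left out ...]
-0.08  0.88 -0.01  2.41  3.62  1.08  1.58] wrist [ 0.44 -0.    0.27]
al 35.0 -1 grasp 3 [-0.46  0.81 -0.36  2.09  0.92  0.98  1.59]
   ph -150.0 8 [-0.41  1.16  0.09  1.12  0.15  1.8  -1.42] wrist [0.89 0.26 0.27]
   ph -120.0 8 [-0.6   1.1   0.18  1.31  0.39  1.55 -1.15] wrist [0.8  0.36 0.27]
   ph -90.0 8 [-0.7   1.    0.14  1.6   0.73  1.22 -1.1 ] wrist [0.66 0.39 0.27]
   ph -60.0 8 [-0.67  0.91 -0.01  1.93  1.31  1.02 -1.31] wrist [0.53 0.36 0.27]
   ph -30.0 8 [-0.53  0.88 -0.15  2.24  2.04  1.05 -1.57] wrist [0.44 0.26 0.27]
   ph 0.0 7 [-0.22  0.91 -0.27  2.44  2.75  1.21 -1.51] wrist [0.4  0.13 0.27]
   ph 30.0 4 [ 0.23  0.94 -0.48  2.41  3.37  0.95 -1.15] wrist [ 0.44 -0.    0.27]
```

```bash
python3 -m inch '[[0,0,-0.075,0,0,0],[0,0,-0.15,0,0,0],[0.01,0,-0.23,0,-0.15,0],[0.02,0,-0.3,0,-0.3,0],[0.03,0,-0.38,0,-0.45,0],[0.032,0,-0.465,0,-0.6,0],[0.032,0,-0.465,0,-0.778,0],[0.032,0,-0.465,0,-0.778,0]]' 1 80; cat > to.py <<'E'
import sys
from plan import *
from station import bot
np.set_printoptions(precision=4,suppress=True)
def to(pt,M,grasp_pt=True):
    s=bot.get_state();C=R.from_euler('xyz',s["ee_rot"]);x=tcp(pt,M) if grasp_pt else pt
    print("shift",C.inv().apply(x-s["eef_pos"])/.5,"turn",(C.inv()*M).as_rotvec()/(np.pi/4),"tcp",x,"q",s["joints"].round(2),"f",s["wrist_force"].round(1))
E
python3 - <<'E'
from to import *
G=grasp(np.radians(35),-1); to(gr+[0,0,.15],G); to(gr,G)
E
```

```text
time: 24.53
eef_pos: [0.4523, 0.1888, 0.2742]
ee_rot: [-3.141, 0.011, -3.121]
wrist_force: [-1.0, 0.4, -1.3]
opening: 0.0855
finger_force: 0.0
shift [-0.0432 -0.1142  0.1481] turn [ 0.5962  0.62   -1.9303] tcp [0.4759 0.1321 0.2004] q [ 0.35  0.5  -1.22  2.04  0.57  1.    0.43] f [-1.   0.4 -1.3]
shift [-0.04   -0.1139  0.4481] turn [ 0.5962  0.62   -1.9303] tcp [0.4759 0.1321 0.0504] q [ 0.35  0.5  -1.22  2.04  0.57  1.    0.43] f [-1.   0.4 -1.3]
```

```bash
python3 -m inch '[[0,0,0,0,0,-0.15],[0,0,0,0,0,-0.3],[-0.01,-0.02,0,0,0,-0.45],[-0.02,-0.05,0,0,0,-0.6],[-0.03,-0.08,0,0,0,-0.75],[-0.043,-0.114,0,0,0,-0.9],[-0.043,-0.114,0,0,0,-1],[-0.043,-0.114,0,0,0,-1]]'; python3 -m inch '[[0,0,0,0,0,-0.15],[0,0,0,0,0,-0.3],[0,0,0,0,0,-0.45],[0,0,0,0,0,-0.6],[0,0,0,0,0,-0.75],[0,0,0,0,0,-0.9],[0,0,0,0,0,-1],[0,0,0,0,0,-1]]'; python3 - <<'E'
from to import *
G=grasp(np.radians(35),-1); to(gr+[0,0,.15],G)
E
```

```text
time: 25.2
eef_pos: [0.476, 0.1293, 0.2699]
ee_rot: [3.138, -0.004, -2.338]
wrist_force: [-0.8, -0.4, 0.0]
opening: 0.0853
finger_force: 0.0
time: 25.87
eef_pos: [0.4757, 0.1312, 0.2707]
ee_rot: [3.139, 0.0, -1.552]
wrist_force: [0.2, 0.1, 0.3]
opening: 0.0852
finger_force: 0.0
shift [-0.0017 -0.0008  0.1405] turn [0.0023 0.7779 0.0047] tcp [0.4759 0.1321 0.2004] q [ 0.5   0.55 -1.28  2.02  0.62  1.04  2.08] f [0.2 0.1 0.3]
```

```bash
python3 -m inch '[[0,0,0.02,0,0.15,0],[0,0,0.05,0,0.3,0],[0,0,0.08,0,0.45,0],[0,0,0.11,0,0.6,0],[-0.002,0,0.14,0,0.778,0],[-0.002,0,0.14,0,0.778,0],[-0.002,0,0.14,0,0.778,0],[-0.002,0,0.14,0,0.778,0]]'; python3 - <<'E'
from to import *
G=grasp(np.radians(35),-1); to(gr,G)
from h import *
# barrel axis from the side view: where the bare pinion end appears now vs predicted for heights
for z in(.060,.063,.066,.069): print(z,proj("side",[.4748,.2067,z]),proj("top",[.4748,.2067,z]))
im=bot.snapshot("side");hsv=cv2.cvtColor(im,cv2.COLOR_RGB2HSV)
roi=np.zeros(im.shape[:2],np.uint8);roi[205:265,315:370]=1
m=((hsv[...,0]>15)&(hsv[...,0]<30)&(hsv[...,1]>150)&(hsv[...,2]>110)&(roi>0)).astype(np.uint8)
n,l,st,c=cv2.connectedComponentsWithStats(m);print(st[1:][st[1:,4]>60],c[1:][st[1:,4]>60])
g=cv2.GaussianBlur(cv2.cvtColor(im,cv2.COLOR_RGB2GRAY),(3,3),0)
m2=((hsv[...,1]<45)&(hsv[...,2]>70)&(roi>0)).astype(np.uint8)
n,l,st,c=cv2.connectedComponentsWithStats(m2);print(st[1:][st[1:,4]>30],c[1:][st[1:,4]>30])
E
```

```text
time: 26.53
eef_pos: [0.4759, 0.1324, 0.2011]
ee_rot: [3.141, -0.61, -1.554]
wrist_force: [0.0, -0.9, 0.3]
opening: 0.0855
finger_force: 0.0
shift [-0.172  -0.      0.2473] turn [0.0003 0.0016 0.0007] tcp [0.4759 0.1321 0.0504] q [-0.09  0.7  -0.92  2.    0.84  1.44  1.67] f [ 0.  -0.9  0.3]
0.06 [344.0246 239.1836] [284.3371 234.3343]
0.063 [344.0758 238.0416] [284.2149 234.2757]
0.066 [344.1272 236.8941] [284.0918 234.2167]
0.069 [344.1789 235.7412] [283.9679 234.1573]
[] []
[[346 205  22  23 312]
 [340 230  11  12  89]
 [362 248   8  17  64]
 [315 251  43  14 186]] [[357.1699 214.141 ]
 [345.4719 235.6404]
 [366.3281 257.7188]
 [332.8172 259.0806]]
```

```bash
python3 -m inch '[[-0.04,0,0.06,0,0,0],[-0.08,0,0.115,0,0,0],[-0.12,0,0.17,0,0,0],[-0.15,0,0.215,0,0,0],[-0.165,0,0.237,0,0,0],[-0.172,0,0.246,0,0,0],[-0.172,0,0.246,0,0,0],[-0.172,0,0.246,0,0,0]]'; python3 -m inch '[[0,0,0,0,0,0],[0,0,0,0,0,0],[0,0,0,0,0,0],[0,0,0,0,0,0],[0,0,0,0,0,0],[0,0,0,0,0,0],[0,0,0,0,0,0],[0,0,0,0,0,0]]' 0.2 80; python3 - <<'E'
from to import *
G=grasp(np.radians(35),-1); to(gr,G)
E
```

```text
time: 27.25
eef_pos: [0.4769, 0.1316, 0.0526]
ee_rot: [-3.14, -0.61, -1.556]
wrist_force: [0.2, -0.6, 0.3]
opening: 0.0848
finger_force: 0.0
time: 27.92
eef_pos: [0.4761, 0.132, 0.0522]
ee_rot: [-3.141, -0.612, -1.553]
wrist_force: [-1.1, 1.6, 7.5]
opening: 0.03
finger_force: 79.0
shift [-0.0021  0.0005  0.0028] turn [-0.0021 -0.0011  0.0025] tcp [0.4759 0.1321 0.0504] q [-0.17  0.92 -0.81  2.07  1.03  1.3   1.45] f [-1.1  1.6  7.5]
```

```bash
python3 -m inch '[[0.003,0,-0.004,0,0,0],[0.006,0,-0.008,0,0,0],[0.009,0,-0.012,0,0,0],[0.012,0,-0.016,0,0,0],[0.015,0,-0.021,0,0,0],[0.018,0,-0.026,0,0,0],[0.023,0,-0.033,0,0,0],[0.023,0,-0.033,0,0,0]]'; python3 chk.py
```

```text
time: 28.58
eef_pos: [0.4765, 0.1321, 0.0721]
ee_rot: [-3.141, -0.611, -1.554]
wrist_force: [0.1, -0.8, -5.0]
opening: 0.0298
finger_force: 80.6
pinion [-0.63  0.19] 0.82
bed [0.09 0.38] 1.0
bench [-0.02 -0.03] 1.0
[ 0.1 -0.8 -5. ] [0.4765 0.1321 0.0721] [-0.16  0.89 -0.83  2.06  1.    1.31  1.48] 0.029792449300023817
```

```bash
python3 - <<'E'
from h import *
for a,b in [((240,45),(297,45)),((140,72),(178,52)),((243,112),(297,45)),((227,208),(290,100))]: print(tri(a,b))
E
python3 - <<'E'
from plan import *
# alternative tip-first/yaw-direct: slerp between grasp & place orientations, wrist track
from scipy.spatial.transform import Slerp
G=grasp(np.radians(35),-1)
for ph in (-60,-30,-90):
    M=place(np.radians(35),-1,np.radians(ph)); rv=(G.inv()*M).as_rotvec(); print(ph,"angle",np.degrees(np.linalg.norm(rv)),rv/np.linalg.norm(rv))
    for t in np.linspace(0,1,6):
        Q=G*R.from_rotvec(rv*t); print("  tz",Q.as_matrix()[:,2].round(2),"zr",Q.apply(G.inv().apply(u)).round(2))
E
```

```text
(array([0.69773455, 0.16595429, 0.39031971]), np.float64(0.014478999605545922))
(array([0.71578676, 0.33838259, 0.38658382]), np.float64(0.04302951673623774))
(array([0.73283893, 0.16530276, 0.27093057]), np.float64(0.05630237077660237))
(array([0.75066753, 0.20221215, 0.04552508]), np.float64(0.0007679505513898002))
-60 angle 159.53525759579762 [ 0.17076725 -0.18052219  0.9686332 ]
  tz [ 0.01 -0.57 -0.82] zr [-0.02  1.   -0.  ]
  tz [ 0.12 -0.51 -0.85] zr [0.33 0.93 0.17]
  tz [ 0.26 -0.49 -0.83] zr [0.54 0.72 0.43]
  tz [ 0.37 -0.53 -0.76] zr [0.55 0.44 0.71]
  tz [ 0.43 -0.61 -0.67] zr [0.35 0.17 0.92]
  tz [ 0.41 -0.71 -0.57] zr [-0.  0.  1.]
-30 angle 139.1812110573312 [ 0.16115216 -0.37210486  0.91409406]
  tz [ 0.01 -0.57 -0.82] zr [-0.02  1.   -0.  ]
  tz [ 0.12 -0.43 -0.89] zr [0.26 0.94 0.22]
  tz [ 0.29 -0.33 -0.9 ] zr [0.42 0.76 0.5 ]
  tz [ 0.47 -0.29 -0.84] zr [0.43 0.5  0.75]
  tz [ 0.62 -0.32 -0.72] zr [0.27 0.23 0.93]
  tz [ 0.71 -0.41 -0.57] zr [-0.  0.  1.]
-90 angle 179.36400045569306 [-0.17361699 -0.00555052 -0.98479761]
  tz [ 0.01 -0.57 -0.82] zr [-0.02  1.   -0.  ]
  tz [-0.09 -0.6  -0.8 ] zr [-0.43  0.9   0.1 ]
  tz [-0.16 -0.66 -0.74] zr [-0.68  0.65  0.35]
  tz [-0.16 -0.73 -0.66] zr [-0.67  0.34  0.66]
  tz [-0.1  -0.79 -0.6 ] zr [-0.42  0.09  0.91]
  tz [ 0.   -0.82 -0.57] zr [0. 0. 1.]
```

```bash
python3 -m inch '[[0.03,0,-0.043,0,0,0],[0.07,0,-0.1,0,0,0],[0.11,0,-0.158,0,0,0],[0.149,0,-0.214,0,0,0],[0.149,0,-0.214,0.019,-0.02,0.107],[0.149,0,-0.214,0.038,-0.04,0.214],[0.149,0,-0.214,0.057,-0.06,0.321],[0.149,0,-0.214,0.076,-0.08,0.43]]'; python3 -m inch '[[0,0,0,0.019,-0.02,0.107],[0,0,0,0.038,-0.04,0.215],[0,0,0,0.057,-0.06,0.322],[0,0,0,0.076,-0.08,0.43],[0,0,0,0.095,-0.1,0.537],[0,0,0,0.113,-0.12,0.644],[0,0,0,0.132,-0.14,0.752],[0,0,0,0.151,-0.16,0.859]]'; python3 -m inch '[[0,0,0,0.019,-0.02,0.107],[0,0,0,0.038,-0.04,0.215],[0,0,0,0.057,-0.06,0.322],[0,0,0,0.076,-0.08,0.43],[0,0,0,0.095,-0.1,0.537],[0,0,0,0.113,-0.12,0.644],[0,0,0,0.132,-0.14,0.752],[0,0,0,0.151,-0.16,0.859]]'; python3 - <<'E'
from to import *
M=place(np.radians(35),-1,np.radians(-60)); to(pl+[0,0,.08],M)
E
```

```text
time: 29.3
eef_pos: [0.4761, 0.1319, 0.202]
ee_rot: [-2.873, -0.501, -1.944]
wrist_force: [-0.5, 0.1, -4.5]
opening: 0.0298
finger_force: 80.7
time: 29.97
eef_pos: [0.4759, 0.1319, 0.2018]
ee_rot: [-2.568, -0.099, -2.53]
wrist_force: [0.5, 0.4, -5.2]
opening: 0.0297
finger_force: 80.8
time: 30.63
eef_pos: [0.4759, 0.1321, 0.2018]
ee_rot: [-2.521, 0.395, -3.018]
wrist_force: [-0.1, 0.1, -5.4]
opening: 0.0297
finger_force: 80.8
shift [-0.3152  0.0741  0.2433] turn [ 0.2271 -0.2392  1.2822] tcp [0.6713 0.1155 0.1511] q [-0.41  0.54 -0.6   2.25  1.1   1.16 -0.27] f [-0.1  0.1 -5.4]
```

```bash
python3 -m inch '[[0,0,0,0.019,-0.02,0.107],[0,0,0,0.038,-0.04,0.215],[-0.02,0.005,0.01,0.057,-0.06,0.322],[-0.05,0.01,0.02,0.076,-0.08,0.43],[-0.08,0.02,0.03,0.095,-0.1,0.537],[-0.11,0.025,0.06,0.113,-0.12,0.644],[-0.14,0.03,0.09,0.132,-0.14,0.752],[-0.158,0.037,0.122,0.151,-0.16,0.859]]';  python3 - <<'E'
from to import *
M=place(np.radians(35),-1,np.radians(-60)); to(pl+[0,0,.08],M)
E
```

```text
time: 31.3
eef_pos: [0.5754, 0.1243, 0.1762]
ee_rot: [-2.799, 0.839, 2.605]
wrist_force: [0.5, -0.1, -5.2]
opening: 0.0301
finger_force: 80.8
shift [-0.0788  0.1328  0.1255] turn [ 0.0771 -0.0795  0.4216] tcp [0.6713 0.1155 0.1511] q [-0.48  0.68 -0.41  2.12  1.23  1.24 -0.94] f [ 0.5 -0.1 -5.2]
```

```bash
python3 -m inch '[[-0.012,0.02,0.02,0.019,-0.02,0.105],[-0.025,0.04,0.04,0.038,-0.04,0.21],[-0.04,0.066,0.063,0.057,-0.06,0.32],[-0.055,0.09,0.088,0.077,-0.0795,0.4216],[-0.068,0.115,0.11,0.077,-0.0795,0.4216],[-0.079,0.133,0.125,0.077,-0.0795,0.4216],[-0.079,0.133,0.125,0.077,-0.0795,0.4216],[-0.079,0.133,0.125,0.077,-0.0795,0.4216]]';  python3 - <<'E'
from to import *
M=place(np.radians(35),-1,np.radians(-60)); to(pl+[0,0,.0],M)
C=R.from_euler('xyz',bot.get_state()["ee_rot"]); print("up in tool/100mm",C.inv().apply([0,0,.1])/.5)
from h import *
im=bot.snapshot("side");cv2.imwrite("pics/s9.png",im[:,:,::-1])
hsv=cv2.cvtColor(im,cv2.COLOR_RGB2HSV)
zr=C.apply(grasp(np.radians(35),-1).inv().apply(u));print("roller axis",zr)
g=bot.get_state()["eef_pos"]-C.apply([0,0,.019])
for k in(-.066,0,.044,.064):print(k,proj("side",g+zr*k),proj("top",g+zr*k))
x0,y0=proj("side",g+zr*.05).astype(int)
m=((hsv[...,0]>12)&(hsv[...,0]<32)&(hsv[...,1]>110)&(hsv[...,2]>90)).astype(np.uint8);m[:y0-30]=0;m[y0+30:]=0;m[:,:x0-30]=0;m[:,x0+30:]=0
n,l,st,c=cv2.connectedComponentsWithStats(m);print(st[1:][st[1:,4]>20],c[1:][st[1:,4]>20])
E
```

```text
time: 31.97
eef_pos: [0.6696, 0.1154, 0.1503]
ee_rot: [-3.132, 0.959, 2.104]
wrist_force: [-0.0, -0.1, -5.8]
opening: 0.0297
finger_force: 80.8
shift [0.1289 0.0038 0.0922] turn [-0.0017 -0.0014  0.0074] tcp [0.6713 0.1155 0.0711] q [-0.46  0.8  -0.31  1.93  1.27  1.28 -1.15] f [-0.  -0.1 -5.8]
up in tool/100mm [-0.1637 -0.0011 -0.1149]
roller axis [0.0053 0.0018 1.0001]
-0.066 [277.6186 181.1944] [325.4261 136.5774]
0 [275.2408 154.9181] [325.7743 126.9884]
0.044 [273.522  135.9237] [326.0398 119.6759]
0.064 [272.7018 126.8598] [326.1709 116.0663]
[] []
```

```bash
python3 - <<'E'
from h import *
t=bot.snapshot("top");s=bot.snapshot("side")
for n,im,(cx,cy) in(("top",t,(326,120)),("side",s,(274,136))):
    p=im[cy-26:cy+26,cx-26:cx+26];h=cv2.cvtColor(np.ascontiguousarray(p),cv2.COLOR_RGB2HSV)
    m=((h[...,0]>10)&(h[...,0]<35)&(h[...,1]>90)&(h[...,2]>60)).astype(np.uint8)
    N,l,st,c=cv2.connectedComponentsWithStats(m);k=st[:,4]>25
    print(n,[(x[:].tolist(),(y+[cx-26,cy-26]).round(1)) for x,y in list(zip(st,c))[1:] if x[4]>25])
    g=((h[...,1]<40)&(h[...,2]>120)).astype(np.uint8);N,l,st,c=cv2.connectedComponentsWithStats(g)
    print("  grey",[(x.tolist(),(y+[cx-26,cy-26]).round(1)) for x,y in list(zip(st,c))[1:] if x[4]>25])
E
```

```text
top [([13, 10, 39, 28, 558], array([328.8, 115.7]))]
  grey [([0, 0, 13, 13, 137], array([305.4,  99.6])), ([22, 16, 11, 11, 98], array([327.1, 115.1])), ([25, 23, 26, 29, 370], array([340.2, 134.9])), ([4, 30, 15, 13, 145], array([311.3, 129.9]))]
side []
  grey [([0, 0, 52, 52, 1277], array([272.3, 131.3]))]
```

```bash
python3 -m inch '[[0.02,0,0.014,0,0,0],[0.04,0,0.028,0,0,0],[0.06,0.001,0.042,0,0,0],[0.08,0.002,0.056,0,0,0],[0.095,0.003,0.067,0,0,0],[0.108,0.004,0.076,0,0,0],[0.116,0.004,0.082,0,0,0],[0.116,0.004,0.082,0,0,0]]'; python3 -m inch '[[0.002,0,0.0014,0,0,0],[0.004,0,0.0028,0,0,0],[0.006,0,0.0042,0,0,0],[0.008,0,0.0056,0,0,0],[0.01,0,0.007,0,0,0],[0.01,0,0.007,0,0,0],[0.01,0,0.007,0,0,0],[0.01,0,0.007,0,0,0]]'
```

```text
time: 32.78
eef_pos: [0.6713, 0.1161, 0.0783]
ee_rot: [-3.131, 0.959, 2.106]
wrist_force: [-0.3, 0.0, -5.2]
opening: 0.0297
finger_force: 80.8
time: 33.45
eef_pos: [0.6716, 0.1163, 0.0739]
ee_rot: [-3.134, 0.96, 2.103]
wrist_force: [-0.1, 0.5, -5.7]
opening: 0.0299
finger_force: 80.8
```

```bash
python3 -m inch '[[0.0008,0,0.0006,0,0,0],[0.0016,0,0.0012,0,0,0],[0.0025,0,0.0018,0,0,0],[0.0033,0,0.0023,0,0,0],[0.0033,0,0.0023,0,0,0],[0.0033,0,0.0023,0,0,0],[0.0033,0,0.0023,0,0,0],[0.0033,0,0.0023,0,0,0]]'; python3 -m inch '[[0.0008,0,0.0006,0,0,0],[0.0016,0,0.0012,0,0,0],[0.0025,0,0.0018,0,0,0],[0.0025,0,0.0018,0,0,0],[0.0025,0,0.0018,0,0,0],[0.0025,0,0.0018,0,0,0],[0.0025,0,0.0018,0,0,0],[0.0025,0,0.0018,0,0,0]]'
```

```text
time: 34.12
eef_pos: [0.6718, 0.116, 0.0731]
ee_rot: [-3.135, 0.962, 2.102]
wrist_force: [-2.2, 1.5, 5.3]
opening: 0.0296
finger_force: 81.6
time: 34.78
eef_pos: [0.672, 0.1158, 0.073]
ee_rot: [-3.137, 0.964, 2.101]
wrist_force: [-5.5, 1.4, 13.5]
opening: 0.0298
finger_force: 82.3
```

```bash
python3 -m inch '[[-0.001,0,-0.0007,0,0,0],[-0.002,0,-0.0014,0,0,0],[-0.002,0,-0.0014,0,0,0],[-0.002,0,-0.0014,0,0,0],[-0.002,0,-0.0014,0,0,0],[-0.002,0,-0.0014,0,0,0],[-0.002,0,-0.0014,0,0,0],[-0.002,0,-0.0014,0,0,0]]' - 30;  python3 -m inch '[[0,0,0,0,0,0],[0,0,0,0,0,0],[0,0,0,0,0,0],[0,0,0,0,0,0],[0,0,0,0,0,0],[0,0,0,0,0,0],[0,0,0,0,0,0],[0,0,0,0,0,0]]' 0.9; python3 - <<'E'
from h import *
t=bot.snapshot("top");cx,cy=328,122
p=np.ascontiguousarray(t[cy-26:cy+26,cx-26:cx+26]);h=cv2.cvtColor(p,cv2.COLOR_RGB2HSV)
g=((h[...,1]<40)&(h[...,2]>120)).astype(np.uint8);N,l,st,c=cv2.connectedComponentsWithStats(g)
print([(x.tolist(),(y+[cx-26,cy-26]).round(1)) for x,y in list(zip(st,c))[1:] if x[4]>25])
q=[y+[cx-26,cy-26] for x,y in list(zip(st,c))[1:] if 60<x[4]<140]
for z in q: print(onz("top",z,.146))
E
```

```text
time: 35.45
eef_pos: [0.6719, 0.116, 0.0731]
ee_rot: [-3.136, 0.962, 2.102]
wrist_force: [-4.1, 1.4, 7.4]
opening: 0.0296
finger_force: 81.8
time: 36.12
eef_pos: [0.6716, 0.1163, 0.0714]
ee_rot: [-3.134, 0.96, 2.103]
wrist_force: [-0.5, -0.2, 0.5]
opening: 0.0769
finger_force: 0.0
[([0, 0, 10, 15, 116], array([305.9, 101.7])), ([3, 17, 16, 7, 52], array([312.6, 116.1])), ([29, 21, 21, 31, 372], array([341.8, 134.7])), ([0, 27, 18, 25, 278], array([310. , 134.8])), ([20, 27, 10, 11, 73], array([326.6, 128.2]))]
[0.71274364 0.16569114 0.146     ]
[0.6635774  0.12750881 0.146     ]
```

```bash
python3 -m inch '[[0,0,-0.02,0,0,0],[0,0,-0.06,0,0,0],[0,0,-0.12,0,0,0],[0,0,-0.18,0,0,0],[0,0,-0.24,0,0,0],[0,0,-0.3,0,0,0],[0,0,-0.32,0,0,0],[0,0,-0.32,0,0,0]]' 1; python3 - <<'E'
from to import *
t=np.radians(25); tz=np.array([np.sin(t),0,-np.cos(t)])
for ty in([0,1.,0],[0,-1.,0]): 
    M=mat(tz,np.array(ty)); to(np.array([.6636,.1275,.2]),M,False); s=ik(np.array([.6636,.1275,.146]),M,P,S,n=10); print(len(s),s[0][1].round(2) if s else "")
# keep present azimuth, steeper
h=np.array([.5,-.866,0])
for a in(35,60): 
    a=np.radians(a);M=mat(np.cos(a)*h-np.sin(a)*Z,-np.cross(h,Z));to(np.array([.6636,.1275,.18]),M,False);print((np.array([.6636,.1275,.146])-M.apply([0,0,.34])))
from h import *
im=bot.snapshot("top");cx,cy=326,128
h=cv2.cvtColor(im,cv2.COLOR_RGB2HSV);g=((h[...,1]<40)&(h[...,2]>120)).astype(np.uint8);g[:cy-22]=0;g[cy+22:]=0;g[:,:cx-22]=0;g[:,cx+22:]=0
N,l,st,c=cv2.connectedComponentsWithStats(g);print([(a.tolist(),b.round(1)) for a,b in list(zip(st,c))[1:] if a[4]>40])
E
```

```text
time: 36.83
eef_pos: [0.6052, 0.2335, 0.1647]
ee_rot: [-3.139, 0.957, 2.103]
wrist_force: [0.2, 0.0, 0.3]
opening: 0.0852
finger_force: 0.0
shift [-0.1971 -0.0067  0.1572] turn [-0.86    0.6007 -1.0254] tcp [0.6636 0.1275 0.2   ] q [-0.63  0.8  -0.38  1.87  1.12  1.4  -1.18] f [0.2 0.  0.3]
3 [ 0.16  0.65 -0.73  2.12  1.52  0.53 -0.18]
shift [-0.1971 -0.0067  0.1572] turn [0.7249 1.038  2.7256] tcp [0.6636 0.1275 0.2   ] q [-0.63  0.8  -0.38  1.87  1.12  1.4  -1.18] f [0.2 0.  0.3]
3 [-0.59  0.57  0.37  2.12 -1.04  0.12 -0.86]
shift [-0.1644 -0.0066  0.1802] turn [ 0.0063 -0.0036  0.0066] tcp [0.6636 0.1275 0.18  ] q [-0.63  0.8  -0.38  1.87  1.12  1.4  -1.18] f [0.2 0.  0.3]
[0.5243 0.3687 0.341 ]
shift [-0.1644 -0.0066  0.1802] turn [0.0047 0.5519 0.0079] tcp [0.6636 0.1275 0.18  ] q [-0.63  0.8  -0.38  1.87  1.12  1.4  -1.18] f [0.2 0.  0.3]
[0.5786 0.2747 0.4405]
[([304, 117, 44, 33, 721], array([326.3, 136.8])), ([322, 123, 10, 10, 81], array([326.5, 127.6]))]
```

```bash
cat > pr.py <<'E'
from to import *
h=np.array([.5,-.866,0]);a=np.radians(50);M=mat(np.cos(a)*h-np.sin(a)*Z,-np.cross(h,Z))
C=R.from_euler('xyz',bot.get_state()["ee_rot"]);print("down 10mm:",C.inv().apply([0,0,-.01])/.5)
for z in(.21,.16):to(np.array([.6661,.1232,z]),M,False)
E
python3 -m inch '[[-0.02,0,-0.02,0,0,0],[-0.06,0,-0.04,0,0.05,0],[-0.09,0,-0.06,0,0.15,0],[-0.1,0,-0.07,0,0.25,0],[-0.1,0,-0.07,0,0.333,0],[-0.1,0,-0.07,0,0.333,0],[-0.1,0,-0.07,0,0.333,0],[-0.1,0,-0.07,0,0.333,0]]' 0 30; python3 pr.py
```

```text
time: 37.55
eef_pos: [0.6062, 0.2287, 0.2236]
ee_rot: [-3.134, 0.7, 2.101]
wrist_force: [-0.6, 0.5, -0.1]
opening: 0.0
finger_force: 0.0
down 10mm: [0.0129 0.0001 0.0153]
shift [-0.168  -0.002   0.1771] turn [-0.0044  0.0027  0.0067] tcp [0.6661 0.1232 0.21  ] q [-0.46  0.65 -0.48  1.83  0.98  1.28 -0.95] f [-0.6  0.5 -0.1]
shift [-0.1035 -0.0014  0.2536] turn [-0.0044  0.0027  0.0067] tcp [0.6661 0.1232 0.16  ] q [-0.46  0.65 -0.48  1.83  0.98  1.28 -0.95] f [-0.6  0.5 -0.1]
```

```bash
python3 -m inch '[[-0.04,0,0.04,0,0,0],[-0.08,-0.001,0.08,0,0,0],[-0.12,-0.002,0.125,0,0,0],[-0.15,-0.002,0.16,0,0,0],[-0.168,-0.002,0.177,0,0,0.007],[-0.15,-0.002,0.198,0,0,0.007],[-0.13,-0.002,0.223,0,0,0.007],[-0.117,-0.002,0.238,0,0,0.007]]'; python3 -m inch '[[0,0,0,0,0,0],[0,0,0,0,0,0],[0,0,0,0,0,0],[0.002,0,0.002,0,0,0],[0.004,0,0.0045,0,0,0],[0.004,0,0.0045,0,0,0],[0.004,0,0.0045,0,0,0],[0.004,0,0.0045,0,0,0]]'; python3 pr.py
```

```text
time: 38.22
eef_pos: [0.6654, 0.125, 0.1686]
ee_rot: [-3.138, 0.698, 2.096]
wrist_force: [-0.6, -0.3, -0.8]
opening: -0.0002
finger_force: 0.0
time: 38.88
eef_pos: [0.6662, 0.1244, 0.168]
ee_rot: [-3.141, 0.698, 2.093]
wrist_force: [0.7, 0.5, 0.3]
opening: -0.0
finger_force: 0.0
down 10mm: [0.0129 0.     0.0153]
shift [-0.0555 -0.0015 -0.0631] turn [-0.0016 -0.     -0.0011] tcp [0.6661 0.1232 0.21  ] q [-0.32  0.7  -0.42  1.89  1.13  1.12 -0.94] f [0.7 0.5 0.3]
shift [ 0.0087 -0.0015  0.0135] turn [-0.0016 -0.     -0.0011] tcp [0.6661 0.1232 0.16  ] q [-0.32  0.7  -0.42  1.89  1.13  1.12 -0.94] f [0.7 0.5 0.3]
```

```bash
python3 -m inch '[[0.002,0,0.002,0,0,0],[0.004,0,0.004,0,0,0],[0.006,0,0.006,0,0,0],[0.008,0,0.009,0,0,0],[0.01,0,0.0115,0,0,0],[0.012,0,0.014,0,0,0],[0.013,0,0.0153,0,0,0],[0.013,0,0.0153,0,0,0]]'; python3 -m inch '[[0.0006,0,0.0008,0,0,0],[0.0013,0,0.0015,0,0,0],[0.002,0,0.0023,0,0,0],[0.0026,0,0.003,0,0,0],[0.0026,0,0.003,0,0,0],[0.0026,0,0.003,0,0,0],[0.0026,0,0.003,0,0,0],[0.0026,0,0.003,0,0,0]]'
```

```text
time: 39.55
eef_pos: [0.6661, 0.1244, 0.1573]
ee_rot: [-3.14, 0.698, 2.094]
wrist_force: [0.9, 0.2, 0.1]
opening: -0.0
finger_force: 0.0
time: 40.22
eef_pos: [0.6662, 0.1245, 0.1557]
ee_rot: [-3.141, 0.698, 2.094]
wrist_force: [0.8, -0.2, 0.3]
opening: -0.0002
finger_force: 0.0
```

```bash
python3 -m inch '[[0.0006,0,0.0008,0,0,0],[0.0013,0,0.0015,0,0,0],[0.002,0,0.0023,0,0,0],[0.0026,0,0.003,0,0,0],[0.0026,0,0.003,0,0,0],[0.0026,0,0.003,0,0,0],[0.0026,0,0.003,0,0,0],[0.0026,0,0.003,0,0,0]]'; python3 -m inch '[[0.0006,0,0.0008,0,0,0],[0.0013,0,0.0015,0,0,0],[0.0013,0,0.0015,0,0,0],[0.0013,0,0.0015,0,0,0],[0.0013,0,0.0015,0,0,0],[0.0013,0,0.0015,0,0,0],[0.0013,0,0.0015,0,0,0],[0.0013,0,0.0015,0,0,0]]'
```

```text
time: 40.88
eef_pos: [0.6661, 0.1246, 0.1537]
ee_rot: [-3.141, 0.698, 2.094]
wrist_force: [-0.7, -0.4, 0.8]
opening: -0.0001
finger_force: 0.0
time: 41.55
eef_pos: [0.6661, 0.1246, 0.1527]
ee_rot: [-3.141, 0.698, 2.094]
wrist_force: [0.1, 0.5, 0.7]
opening: 0.0002
finger_force: 0.0
```

```bash
python3 -m inch '[[0.0006,0,0.0008,0,0,0],[0.0013,0,0.0015,0,0,0],[0.0013,0,0.0015,0,0,0],[0.0013,0,0.0015,0,0,0],[0.0013,0,0.0015,0,0,0],[0.0013,0,0.0015,0,0,0],[0.0013,0,0.0015,0,0,0],[0.0013,0,0.0015,0,0,0]]'
```

```text
time: 42.22
eef_pos: [0.6661, 0.1246, 0.1517]
ee_rot: [-3.141, 0.698, 2.094]
wrist_force: [-0.0, -0.1, -1.0]
opening: 0.0002
finger_force: 0.0
```

```bash
python3 -m inch '[[0.0006,0,0.0008,0,0,0],[0.0013,0,0.0015,0,0,0],[0.0013,0,0.0015,0,0,0],[0.0013,0,0.0015,0,0,0],[0.0013,0,0.0015,0,0,0],[0.0013,0,0.0015,0,0,0],[0.0013,0,0.0015,0,0,0],[0.0013,0,0.0015,0,0,0]]'
```

```text
time: 42.88
eef_pos: [0.6663, 0.1246, 0.1512]
ee_rot: [-3.141, 0.699, 2.093]
wrist_force: [-0.0, 1.8, 5.6]
opening: -0.0004
finger_force: 2.7
```

```bash
python3 -m inch '[[0.0004,0,0.0005,0,0,0],[0.0004,0,0.0005,0,0,0],[0.0004,0,0.0005,0,0,0],[0.0004,0,0.0005,0,0,0],[0.0004,0,0.0005,0,0,0],[0.0004,0,0.0005,0,0,0],[0.0004,0,0.0005,0,0,0],[0.0004,0,0.0005,0,0,0]]'; python3 -m inch '[[-0.002,0,-0.002,0,0,0],[-0.006,0,-0.007,0,0,0],[-0.013,0,-0.0153,0,0,0],[-0.026,0,-0.03,0,0,0],[-0.04,0,-0.046,0,0,0],[-0.06,0,-0.1,0,0,0],[-0.06,0,-0.15,0,0,0],[-0.06,0,-0.2,0,0,0]]'; python3 -m inch '[[0,0,-0.05,0,0,0],[0,0,-0.1,0,0,0],[0,0,-0.1,0,0,0],[0,0,-0.1,0,0,0],[0,0,-0.1,0,0,0],[0,0,-0.1,0,0,0],[0,0,-0.1,0,0,0],[0,0,-0.1,0,0,0]]'; python3 - <<'E'
from h import *
np.set_printoptions(precision=4,suppress=True)
im=bot.snapshot("top");cx,cy=326,128
h=cv2.cvtColor(im,cv2.COLOR_RGB2HSV);g=((h[...,1]<40)&(h[...,2]>120)).astype(np.uint8);g[:cy-22]=0;g[cy+22:]=0;g[:,:cx-22]=0;g[:,cx+22:]=0
N,l,st,c=cv2.connectedComponentsWithStats(g);print([(a.tolist(),b.round(1)) for a,b in list(zip(st,c))[1:] if a[4]>40])
m=((h[...,0]>4)&(h[...,0]<16)&(h[...,1]>110)&(h[...,2]>70)).astype(np.uint8);r=np.zeros_like(m);r[255:330,262:340]=1;m*=r
for k in cv2.findContours(m,cv2.RETR_EXTERNAL,cv2.CHAIN_APPROX_SIMPLE)[0]:
    if cv2.contourArea(k)>300:
        b=cv2.boxPoints(cv2.minAreaRect(k));print([onz("top",p,.015)[:2].round(3) for p in b])
E
python3 chk.py
```

```text
time: 43.55
eef_pos: [0.6665, 0.1246, 0.1512]
ee_rot: [3.141, 0.699, 2.093]
wrist_force: [-0.3, -0.5, 8.0]
opening: -0.0003
finger_force: 3.5
time: 44.22
eef_pos: [0.6454, 0.1603, 0.2485]
ee_rot: [3.141, 0.698, 2.092]
wrist_force: [-1.0, -0.2, -0.3]
opening: 0.0003
finger_force: 0.0
time: 44.88
eef_pos: [0.6296, 0.1873, 0.2838]
ee_rot: [-3.139, 0.698, 2.094]
wrist_force: [-0.6, 1.0, 0.2]
opening: -0.0004
finger_force: 0.0
[([304, 117, 44, 33, 735], array([326.2, 136.8])), ([322, 123, 10, 10, 81], array([326.6, 127.7]))]
pinion [-0.12  0.02] 0.78
bed [0.02 0.55] 0.98
bench [ 0.25 -0.31] 0.73
[-0.4 -0.6  0.5] [0.6296 0.1876 0.2839] [-0.39  0.56 -0.48  1.8   0.96  1.3  -0.81] -0.0001774243690919904
```

```bash
python3 -c "
from station import bot; print(bot.finish_job())"
```

```text
the job is handed in; nothing more can be done
None
```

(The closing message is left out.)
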